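# Dot-punch the hole centre on an adapter plate

### The job

Take the steel dot punch out of its stand, lower it through the bore of the round guide ring on the aluminium plate and, still holding it upright, press its point straight down on the plate with an even 10 to 20 newtons for a good second (never over 25), to mark the hole centre. Then draw it straight out again without shifting the loose guide ring from the scribed cross, and stand the punch back in its empty hole in the tool stand. Do not force the punch if it catches, and leave everything else where it is.

Things in the scene. Friction and masses are not known exactly. Their poses are not given: they have to be found in the camera images.
- punch: Steel dot punch, loose, about 0.16 kg, round. Origin: middle of its shoulder, the lower face of the dark knurled grip (20 mm diameter, 50 mm long, above); z up along it. Below are a 12 mm shank, 30 mm long, and a slimmer 8 mm point reground many times: its tip lies 36 to 42 mm below the shoulder, how far is not known. It starts upright in a hole of the stand, hanging on its shoulder.
- guide: Steel guide ring standing loose on the plate, over the cross: 60 mm outer diameter, 32 mm high, 0.66 kg (a few newtons sideways shift it), with a 13.5 mm bore right through its middle. Origin: on the bore axis at its underside, on the plate; z up. With the punch through it down on the plate, the punch's shoulder is 4 to 10 mm above the ring's top.
- cross: Two thin scribed lines crossing at right angles, 105 mm long, on the plate's top face; their middle is covered by the guide. Origin: the crossing point, on the plate's top face.
- plate: Bare aluminium plate 170 x 130 x 12 mm (along its x, y, z), clamped to the table by two strap clamps at its x ends (28 mm high at most); rigid, it does not move or yield. Origin: centre of its underside, on the table; its top face is 12 mm above.
- stand: Tool stand, black block 50 x 170 x 50 mm (along its x, y, z) fixed to the table. Origin: centre of its underside. Three vertical 15 mm holes, 46 mm deep, open in its top face in a row along its y at -50, 0 and +50 mm; they hold the punch and the two sights in any order. The fingers have room to close along the stand's x, across the row.
- sight_a: One of the two clear acrylic locating rods of the punch set, with a 24 mm wide domed head, hanging loose in the stand like the punch; its head rises 20 mm above the stand. Origin: centre of its lower end. Leave it alone.
- sight_b: The other clear acrylic locating rod, the same as sight_a. Leave it alone.
- ball_driver: Hex driver lying on the table, 160 mm long along its x, 18 mm thick. Origin under its middle. Leave it alone.
- square: Small engineer's square lying on the table, legs 100 and 70 mm, 12 mm thick. Leave it alone.
- optical_post: Steel optical post standing on the table, 25 mm diameter, 75 mm high. Origin under its middle. Leave it alone.
- lens_tube: Short black lens tube standing on the table, 31 mm diameter, 32 mm high. Leave it alone.
- optic_case: White plastic optic case on the table, 60 x 45 x 20 mm. Leave it alone.
There are look-alikes about, which are no part of the job. What is shaped like the punch but purple is not meant. What is shaped like the guide but turquoise is not meant.

How it is judged (in metres and radians):
On the way, in this order (a step that is already met when the one before it is completed fails the run):
1. the held punch, upright (within 4 degrees) and within 3 mm of the crossing, presses on the plate with 10 to 20 N for 0.8 s on end (contact force between punch and plate between 10 and 20 N and angle between punch's own z axis and vertical below 0.07 rad and horizontal distance between punch and cross below 0.003 m and contact force between the fingers and punch above 2 N), for 0.8 s.
2. the punch is drawn up clear of the guide, the guide still standing within 2.5 mm of the crossing (z of punch in the frame of guide above 0.076 m and horizontal distance between guide and cross below 0.0025 m and contact force between punch and guide below 0.1 N), for 0.1 s.
At the end, for the whole second after the job is handed in: The punch hangs upright in its hole of the stand, down on its shoulder (within 4 mm, tilt under 3.4 degrees), released and at rest; the guide stands flat and still on the plate with its bore axis within 2.5 mm of the scribed crossing (z of punch in the frame of stand between 0.046 and 0.054 m and x of punch in the frame of stand between -0.005 and 0.005 m and y of punch in the frame of stand between -0.056 and 0.056 m and angle between punch's own z axis and vertical below 0.06 rad and linear speed of each of punch, guide below 0.02 m/s and horizontal distance between guide and cross below 0.0025 m and angle between guide's own z axis and vertical below 0.03 rad); the robot touches nothing.
It fails at once if the punch is driven into the plate with more than 25 N (contact force between punch and plate above 25 N).
It fails at once if the punch is forced against the guide with more than 25 N (contact force between punch and guide above 25 N).
It fails at once if the guide is shifted, lifted or tipped by more than 2.5 mm (distance of guide from where it was at the start of the episode above 0.0025 m).
It fails at once if the plate is marked anywhere else (the punch presses on it while more than 6 mm from the crossing) (contact force between punch and plate above 0.5 N and horizontal distance between punch and cross above 0.006 m).
It fails at once if a sight, or anything else loose on the bench, is moved by more than 15 mm (distance of any of sight_a, sight_b, ball_driver, square, optical_post, lens_tube, optic_case from where it was at the start of the episode above 0.015 m).
It also fails if it takes over 61 s, if anything falls off the work surface, if the arm or the gripper's body presses on something with over 40 N, if the wrist force passes 120 N, or if a joint passes its speed limit or range.

### The arm

A 6-joint arm with a two-finger parallel gripper is mounted at the origin on the work surface. World frame = base frame: x ahead of the robot, y to its left, z up, the work surface at z = 0. Lengths are in mm, angles in rad, forces in N, time in s.
With the tool pointing down it reaches from about 350 to 875 mm from the base axis. Payload 4.2 kg.
Tool frame: the origin (TCP) lies at the very end of the fingers, on their centre line; the grasp point (between the pads) lies arm.hold_point_z behind it (arm.hold_point_z is the distance from the TCP to the grasp point, in mm); z points along the fingers, y is the direction in which the jaws open and shut (so a half turn about z gives the same grasp; the last joint's range is limited). The gripper opens to 85 mm and grips with 20 to 120 N. Pads are 22 mm wide; open, the fingers measure 114 mm over their backs; the gripper's body (76 mm by 85 mm) begins 54 mm behind the grasp point. The pads swing forward as they close: fully open they stand 13 mm farther back than shut.
Start: joints at [-0.982, 0.385, 0.008, 0, -1.194, -0.259], TCP at [202.424, -591.29, 231.312] pointing down, gripper open.
Joint ranges: [-3.14, 3.14], [-1.21, 2.06], [-1.07, 1.41], [-3.16, 2.05], [-2.99, -0.16], [-3.1, 3.1]. Speed limits (rad/s): [2.79, 2.79, 3.14, 3.14, 3.14, 3.14].

### API

Orientations are given as a unit quaternion [x, y, z, w].
In Python, from bench import arm gives the robot as it stands.
- The arm moves only by the tool step_arm, never from a script. Its argument "series" is a list of rows, each a list of 6 numbers: the shift along the world's x, y, z scaled (see below), then the turn, a rotation vector about the world's x, y, z scaled (see below). A call has 1 to 12 rows; each row is the pose to reach, as a shift and turn from the pose commanded when the call began; what a row does not reach only later rows make up. The controller multiplies each number of a shift by 400 mm and each number of a turn by pi/2 rad. A row lasts 1/12 s, in which the tool goes at most 41.7 mm and 7.16 degrees, less where a joint would pass 70% of its speed; a pose out of reach is approached as far as the arm can. A call with a number of a shift or a turn outside -1 to 1 is refused whole. A call with a gripper value outside its range is refused whole. "jaw" is the opening, from -1 (shut) to 1 (fully open), set as the call begins (left out, the last holds). The fingers move at their own pace and stop on an object; the grip force is fixed at half the most. Time passes only in rows, so rows that repeat a pose let the fingers close. It gives the time, the measured TCP pose, the force and the opening at its end, in the units of the state.
- arm.read_state(): the state, without advancing time (a new reading comes with each control period).
- arm.get_image(name): name is "scene" or "top"; returns a dict with "image" (400x640x3 uint8, red, green, blue), "camera_matrix" (3x3 intrinsics, pixels), "world_from_camera" (4x4, takes a point from camera to world coordinates). Camera axes: x right, y up, looking along -z (the intrinsics and any distortion apply to the point x, -y, -z); pixel columns grow to the right and rows downward; lengths in mm; the calibration is good to about 2 mm. A picture is of the moment at which its call begins. There is no depth.
- arm.job_done(): hands the job in, once; it reports no verdict.
The state is a dict: "clock": time; "joints": joint angles; "joint_vel": joint speeds; "joint_efforts": joint torques, N m; "position": TCP position; "ee_rot": TCP orientation; "contact_force": force on the tool from outside, world axes, zero at the start; "wrist_torque": the same for the moment, N m; "gripper_width": finger opening in mm.
Only numpy, scipy, OpenCV 4.12 (cv2) and the standard library are available. Lean on these libraries where they do the work, as an engineer would, in place of code of your own. Each camera call takes 0.05 s, during which the arm holds its last target.

## Working session

There is one attempt and no reset: what is moved stays moved. The work goes in short steps, Python scripts to look and compute and a tool call to move; the robot and the scene stay as the last step left them, time stands still between calls to the robot, and variables do not carry over. Pictures are saved under pics/ and viewed, and the job is handed in when it is done.

Besides the shell and the picture viewer there is one more tool, called after "Emit:" as a command line: name --pt "numbers of a row" for each row, then --argument value for the rest. step_arm: Moves the arm, as the interface text tells. Shifts and turns lie within -1 to 1; 1 stands for 400 mm of shift or pi/2 rad of turn. Its arguments: {"type":"object","properties":{"series":{"type":"array","items":{"type":"array","items":{"type":"number","minimum":-1,"maximum":1}}},"jaw":{"type":"number"}},"required":["series"]}

```bash
ls; mkdir -p pics; python3 - <<'E'
from bench import arm
import cv2
print(arm.read_state(), arm.hold_point_z)
for n in("scene","top"):
    d=arm.get_image(n); cv2.imwrite(f"pics/{n}0.png",d["image"][:,:,::-1]); print(n,d["camera_matrix"],d["world_from_camera"],[k for k in d])
E
```

```text
pics
{'clock': 0.0, 'joints': array([-9.82350686e-01,  3.85615697e-01,  6.63009903e-03, -5.21573183e-04,
       -1.19398915e+00, -2.58591001e-01]), 'joint_vel': array([ 4.80462683e-04,  2.65137810e-04, -3.51895008e-05, -6.97491965e-04,
        1.04065242e-04, -1.76091830e-03]), 'joint_efforts': array([-1.34843420e-03, -3.92289627e+01,  1.88401669e+01,  4.18617994e+00,
       -4.67177946e-03, -1.32713637e-05]), 'position': array([ 202.2736699 , -590.75155528,  230.18420026]), 'ee_rot': array([-1.64085619e-01,  9.86445470e-01,  1.09258842e-03, -2.26661153e-04]), 'contact_force': array([-0.06242363, -0.2257718 , -0.06582767]), 'wrist_torque': array([-0.00564144, -0.04120669, -0.01384947]), 'gripper_width': 85.50090704618215} 18.700000000000003
scene [[367.74622795   0.         320.26910862]
 [  0.         367.74622795 199.27423339]
 [  0.           0.           1.        ]] [[ 5.39806625e-01 -6.31899137e-01  5.56158509e-01  9.96001611e+02]
 [ 8.41781335e-01  4.08037629e-01 -3.53425350e-01 -2.93052924e+02]
 [-3.60442601e-03  6.58945198e-01  7.52182315e-01  6.83117929e+02]
 [ 0.00000000e+00  0.00000000e+00  0.00000000e+00  1.00000000e+00]] ['image', 'camera_matrix', 'world_from_camera']
top [[372.50869518   0.         319.10634576]
 [  0.         372.50869518 201.54207231]
 [  0.           0.           1.        ]] [[-2.98604194e-03  9.97347279e-01 -7.27288689e-02  4.70895554e+02]
 [-9.99929232e-01 -2.14039795e-03  1.17025133e-02  6.25296067e+00]
 [ 1.15158011e-02  7.27586662e-02  9.97283091e-01  8.91899930e+02]
 [ 0.00000000e+00  0.00000000e+00  0.00000000e+00  1.00000000e+00]] ['image', 'camera_matrix', 'world_from_camera']
```

View pics/scene0.png

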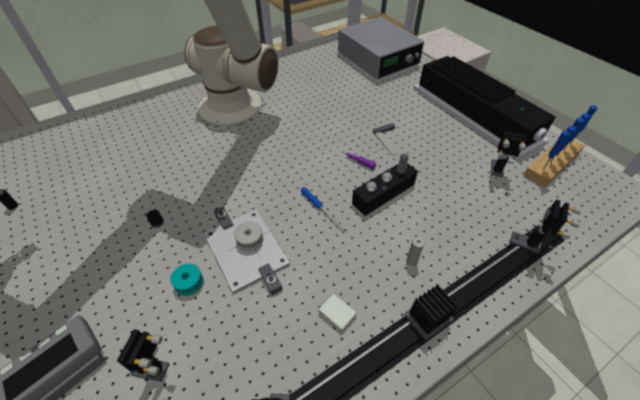

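View pics/top0.png

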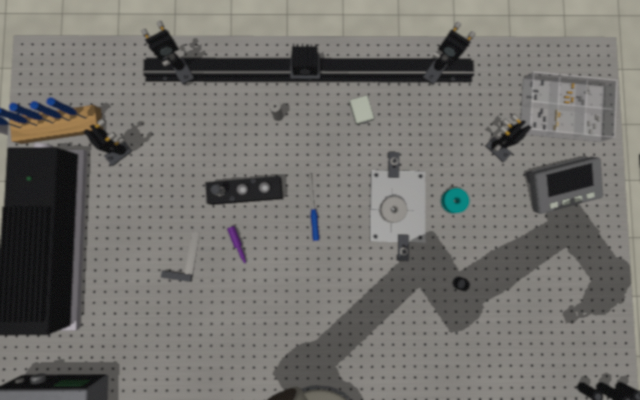

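Candidates. In the scene view, the dark upright grip in the stand at (403,163) is shaped like a punch, and so is the purple look-alike lying at (361,159). The clear sight heads are at (371,187) and (387,178). For the guide there is the steel ring on the plate at (248,233) and the turquoise ring at (186,278). By the description I choose (403,163) and (248,233), and will check both in a close crop.

```bash
python3 - <<'E'
import cv2,numpy as np
s=cv2.imread("pics/scene0.png");t=cv2.imread("pics/top0.png")
a=cv2.resize(s[140:220,340:430],None,fx=4.4,fy=4.4,interpolation=cv2.INTER_CUBIC)[:300,:396]
b=cv2.resize(s[200:300,200:300],(396,300),interpolation=cv2.INTER_CUBIC)
c=cv2.resize(t[160:220,195:295],(396,300*396//500),interpolation=cv2.INTER_CUBIC);c=cv2.copyMakeBorder(c,0,300-c.shape[0],0,0,0)
d=cv2.resize(t[145:265,355:475],(396,300),interpolation=cv2.INTER_CUBIC)
a=cv2.copyMakeBorder(a,0,300-a.shape[0],0,396-a.shape[1],0)
cv2.imwrite("pics/crop0.png",np.vstack([np.hstack([a,b]),np.hstack([c,d])]))
E
```

```text
(no output)
```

View pics/crop0.png

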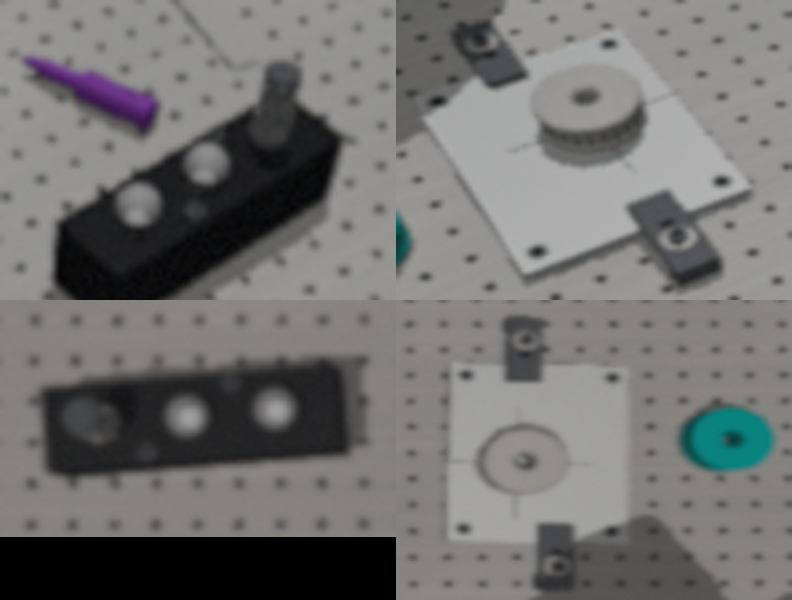

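The crop confirms it: the grey knurled grip in the end hole of the black stand is the punch, and the grey ring over the scribed lines is the guide. The purple and turquoise ones are look-alikes. Next I measure.

```bash
cat > h.py <<'E'
import numpy as np,cv2
from bench import arm
def cam(n):
    d=arm.get_image(n); return d["image"][:,:,::-1].copy(),d["camera_matrix"],d["world_from_camera"]
def ray(K,T,u,v):
    c=np.array([(u-K[0,2])/K[0,0],-(v-K[1,2])/K[1,1],-1.]); return T[:3,3],T[:3,:3]@c
def onz(K,T,u,v,z):
    o,d=ray(K,T,u,v); return o+d*(z-o[2])/d[2]
def proj(K,T,p):
    c=T[:3,:3].T@(np.asarray(p,float)-T[:3,3]); return np.array([K[0,2]+K[0,0]*c[0]/-c[2],K[1,2]-K[1,1]*c[1]/-c[2]])
def st():
    s=arm.read_state(); print('t%.2f'%s['clock'],'pos',s['position'].round(2),'F',s['contact_force'].round(2),'q',s['ee_rot'].round(4),'w%.1f'%s['gripper_width'],'M',s['wrist_torque'].round(3)); return s
def big(img,u,v,r,f,name):
    c=img[int(v-r*.75):int(v+r*.75),int(u-r):int(u+r)]; cv2.imwrite(name,cv2.resize(c,None,fx=f,fy=f,interpolation=cv2.INTER_CUBIC))
E
python3 - <<'E'
from h import *
I={n:cam(n) for n in("top","scene")}
# stand: dark, plate
for n,roi in(("top",(195,160,295,220)),("scene",(345,155,425,215))):
    im,K,T=I[n];x0,y0,x1,y1=roi
    g=im[y0:y1,x0:x1].max(2); m=(g<75).astype(np.uint8)*255
    m=cv2.morphologyEx(m,cv2.MORPH_CLOSE,np.ones((9,9)))
    c=max(cv2.findContours(m,cv2.RETR_EXTERNAL,cv2.CHAIN_APPROX_NONE)[0],key=cv2.contourArea)
    r=cv2.minAreaRect(c);b=cv2.boxPoints(r)+[x0,y0]
    print(n,r,'box',b.round(1).tolist(),[onz(K,T,*p,50)[:2].round(1).tolist() for p in b])
# sight heads, in each
for n,roi in(("top",(232,175,275,200)),("scene",(362,168,396,195))):
    im,K,T=I[n];x0,y0,x1,y1=roi
    m=(im[y0:y1,x0:x1].min(2)>85).astype(np.uint8)
    k,l,s,ce=cv2.connectedComponentsWithStats(m)
    for i in range(1,k):
        if s[i,4]>20: u=ce[i]+[x0,y0];print(n,'sight',u.round(1),s[i],onz(K,T,*u,60)[:2].round(1))
for n,roi in(("top",(372,190,416,230)),("scene",(226,212,272,262))):
    im,K,T=I[n];x0,y0,x1,y1=roi
    cv2.imwrite(f"pics/g_{n}.png",cv2.resize(im[y0:y1,x0:x1],None,fx=12,fy=12,interpolation=cv2.INTER_CUBIC))
im=I["scene"][0];cv2.imwrite("pics/p_scene.png",cv2.resize(im[145:195,375:430],None,fx=12,fy=12,interpolation=cv2.INTER_CUBIC))
im=I["top"][0];cv2.imwrite("pics/p_top.png",cv2.resize(im[168:208,200:290],None,fx=8,fy=8,interpolation=cv2.INTER_CUBIC))
E
```

```text
top ((50.92481231689453, 29.318870544433594), (24.765731811523438, 80.61099243164062), 84.38241577148438) box [[204.6, 180.9], [284.8, 173.1], [287.2, 197.7], [207.0, 205.6]] [[579.7, 255.9], [597.5, 74.2], [541.2, 68.5], [523.7, 249.3]]
scene ((36.82061004638672, 29.288570404052734), (41.66072463989258, 74.77210998535156), 49.6859016418457) box [[339.8, 192.6], [396.9, 144.2], [423.8, 176.0], [366.8, 224.4]] [[535.2, 53.8], [475.1, 277.7], [600.7, 255.3], [642.9, 49.9]]
top sight [242.  175.9] [ 0  0 23  3 61] [589.7 169.5]
top sight [263.9 187.1] [28  8  9  9 66] [564.2 120.2]
top sight [241.6 189.1] [ 5 10 10  9 70] [559.9 170. ]
scene sight [374.5 174. ] [  0   0  30  16 297] [538.  152.4]
scene sight [371.  185.9] [ 5 14  9  9 66] [564.4 121.1]
```

View pics/g_top.png

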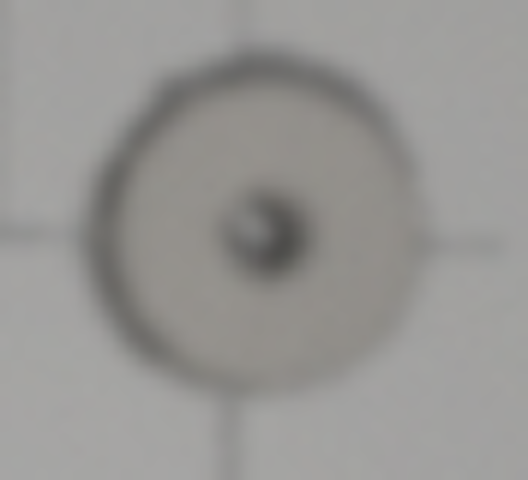

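View pics/g_scene.png

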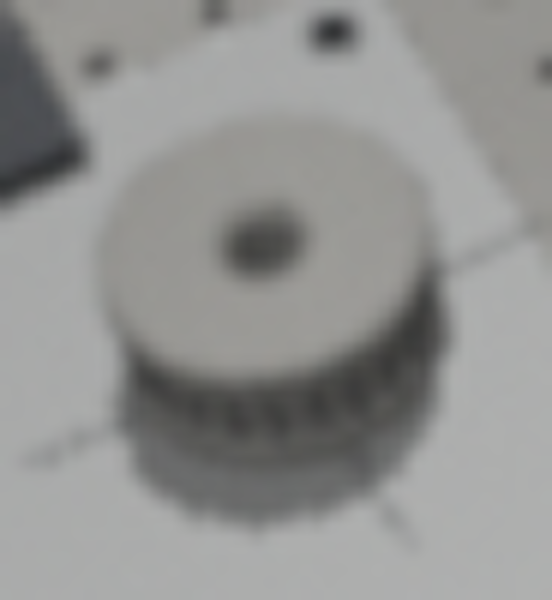

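View pics/p_scene.png

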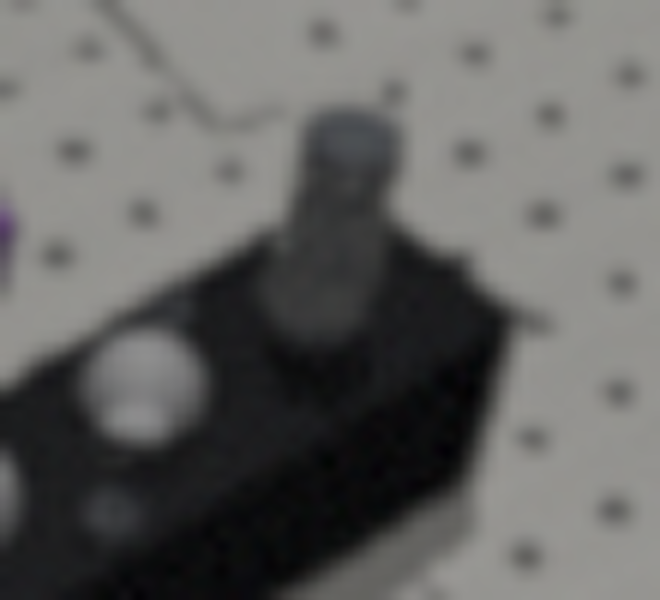

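View pics/p_top.png

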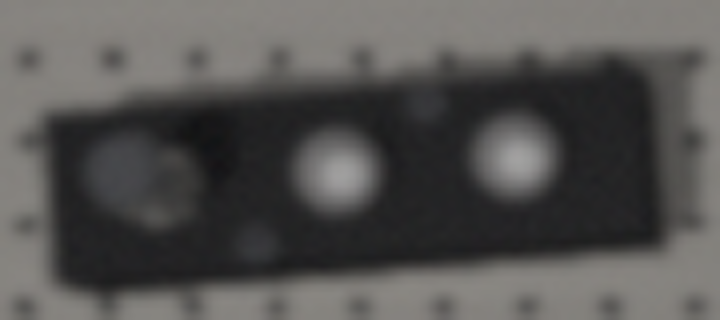

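```bash
python3 - <<'E'
from h import *
I={n:cam(n) for n in("top","scene")}
def c2(u,v,f,x0,y0): return (u+.5)/f-.5+x0,(v+.5)/f-.5+y0
im,K,T=I["top"]; u=c2(125,172,8,200,168);print('punch top',u,onz(K,T,*u,100).round(1))
im,K,T=I["scene"]; u=c2(350,150,12,375,145);print('punch top',u,onz(K,T,*u,100).round(1))
# bore: dark-weighted region in upsampled image
for n,(bu,bv) in (("top",(393.6,209.2)),("scene",(247.5,231.7))):
    im,K,T=I[n];g=im.mean(2).astype(np.float32)
    x0,y0=int(bu)-7,int(bv)-7
    p=cv2.resize(g[y0:y0+15,x0:x0+15],None,fx=10,fy=10,interpolation=cv2.INTER_CUBIC)
    ring=np.median(p); lo=p.min(); 
    for f in(.35,.5):
        m=(p<ring-f*(ring-lo)).astype(np.uint8)
        cs=[c for c in cv2.findContours(m,cv2.RETR_EXTERNAL,cv2.CHAIN_APPROX_NONE)[0]]
        c=max(cs,key=cv2.contourArea);h=cv2.convexHull(c);e=cv2.fitEllipse(h)
        q=c2(*e[0],10,x0,y0);print(n,'bore',np.round(q,2),np.round(e[1],1)/10,onz(K,T,*q,44).round(2))
    # outer
E
```

```text
punch top (215.1875, 189.0625) [555.8 218.2 100. ]
punch top (403.7083333333333, 157.04166666666666) [560.2 216.  100. ]
top bore [393.97 209.24] [7.13 7.32] [ 514.74 -174.67   44.  ]
top bore [394.07 209.25] [6.07 6.45] [ 514.7  -174.88   44.  ]
scene bore [247.42 231.84] [5.74 7.26] [ 516.84 -174.25   44.  ]
scene bore [247.38 231.92] [4.85 6.4 ] [ 516.99 -174.4    44.  ]
```

Emit:
step_arm --pt "0.4 0.9125 0 0 0 0.423" --pt "0.4 0.9125 0 0 0 0.423" --pt "0.4 0.9125 0 0 0 0.423" --pt "0.4 0.9125 0 0 0 0.423" --pt "0.4 0.9125 0 0 0 0.423" --pt "0.4 0.9125 0 0 0 0.423" --pt "0.4 0.9125 0 0 0 0.423" --pt "0.4 0.9125 0 0 0 0.423" --pt "0.4 0.9125 0 0 0 0.423" --pt "0.4 0.9125 0 0 0 0.423" --pt "0.4 0.9125 0 0 0 0.423" --jaw 1

```text
clock: 1.22
position: [363.8, -223.3, 231.8]
ee_rot: [-0.479, 0.878, -0.0, 0.001]
contact_force: [-0.3, 0.1, -0.8]
gripper_width: 85.3
```

Emit:
step_arm --pt "0.4 0.9125 0 0 0 0.423" --pt "0.4 0.9125 0 0 0 0.423" --pt "0.4 0.9125 0 0 0 0.423" --pt "0.4 0.9125 0 0 0 0.423" --pt "0.4 0.9125 0 0 0 0.423" --pt "0.4 0.9125 0 0 0 0.423" --pt "0.4 0.9125 0 0 0 0.423" --pt "0.4 0.9125 0 0 0 0.423" --pt "0.4 0.9125 0 0 0 0.423" --pt "0.4 0.9125 0 0 0 0.423" --pt "0.4 0.9125 0 0 0 0.423"

```text
clock: 2.13
position: [524.4, 142.2, 230.5]
ee_rot: [0.739, -0.674, 0.0, -0.0]
contact_force: [-0.0, -0.5, 0.3]
gripper_width: 85.5
```

Emit:
step_arm --pt "0.0865 0.1995 -0.15 0 0 0" --pt "0.0865 0.1995 -0.15 0 0 0" --pt "0.0865 0.1995 -0.15 0 0 0" --pt "0.0865 0.1995 -0.15 0 0 0" --pt "0.0865 0.1995 -0.15 0 0 0" --pt "0.0865 0.1995 -0.15 0 0 0"

```text
clock: 2.63
position: [557.1, 217.5, 171.8]
ee_rot: [0.737, -0.676, 0.0, 0.0]
contact_force: [-0.8, -0.1, -0.3]
gripper_width: 85.3
```

```bash
python3 - <<'E'
from h import *
s=st(); 
from scipy.spatial.transform import Rotation as R
print(R.from_quat(s['ee_rot']).as_matrix().round(4), s['joints'].round(3))
for n in("top","scene"):
    im,K,T=cam(n); p=proj(K,T,(557,218,90)); big(im,*p,45,8,f"pics/a_{n}.png"); print(p, proj(K,T,s['position']))
E
```

```text
t2.63 pos [557.11 217.46 171.79] F [-0.77 -0.11 -0.27] q [ 7.373e-01 -6.756e-01  2.000e-04  0.000e+00] w85.3 M [-0.076 -0.022  0.009]
[[ 8.720e-02 -9.962e-01  2.000e-04]
 [-9.962e-01 -8.720e-02 -3.000e-04]
 [ 3.000e-04 -2.000e-04 -1.000e+00]] [ 0.643  0.387 -0.147  0.    -1.038 -0.556]
[216.54607478 188.9887584 ] [205.72363718 184.44177749]
[402.75981832 159.11703013] [408.74577053 131.68906878]
```

View pics/a_scene.png

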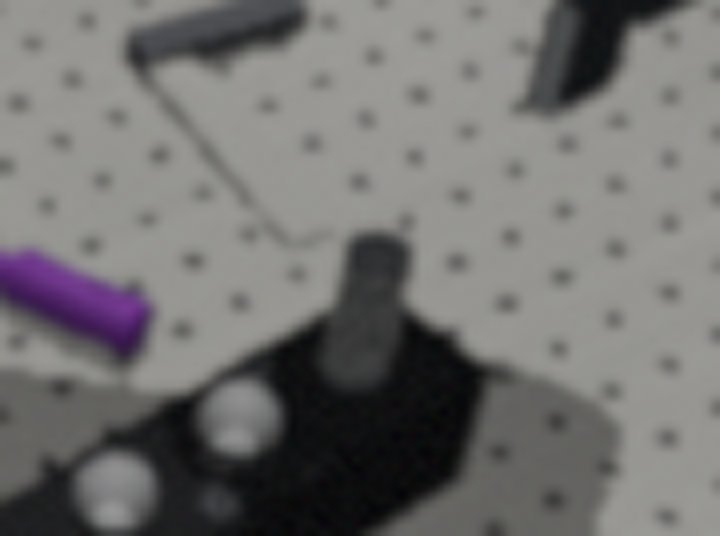

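View pics/a_top.png

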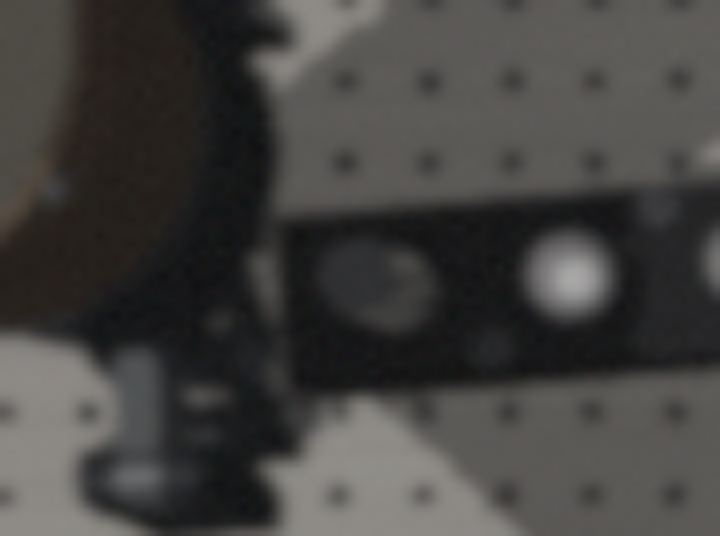

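Pics: the punch stands clear below the open fingers (scene crop, grip top at about (403,157); top view (215,189)), which fits a TCP at (557,218). I go down around it.

Emit:
step_arm --pt "0 0 -0.1 0 0 0" --pt "0 0 -0.18 0 0 0" --pt "0 0 -0.23 0 0 0" --pt "0 0 -0.26 0 0 0" --pt "0 0 -0.278 0 0 0" --pt "0 0 -0.278 0 0 0" --pt "0 0 -0.278 0 0 0"

```text
clock: 3.32
position: [557.7, 218.3, 61.3]
ee_rot: [0.737, -0.675, 0.0, -0.001]
contact_force: [1.7, 0.5, -0.5]
gripper_width: 85.4
```

```bash
python3 - <<'E'
from h import *
s=st()
for n in("scene",):
    im,K,T=cam(n); p=proj(K,T,(557,218,80)); big(im,*p,45,8,f"pics/b_{n}.png")
E
```

```text
t3.32 pos [557.66 218.35  61.3 ] F [ 1.71  0.47 -0.53] q [ 7.374e-01 -6.755e-01  3.000e-04 -8.000e-04] w85.4 M [-0.043 -0.002 -0.031]
```

View pics/b_scene.png

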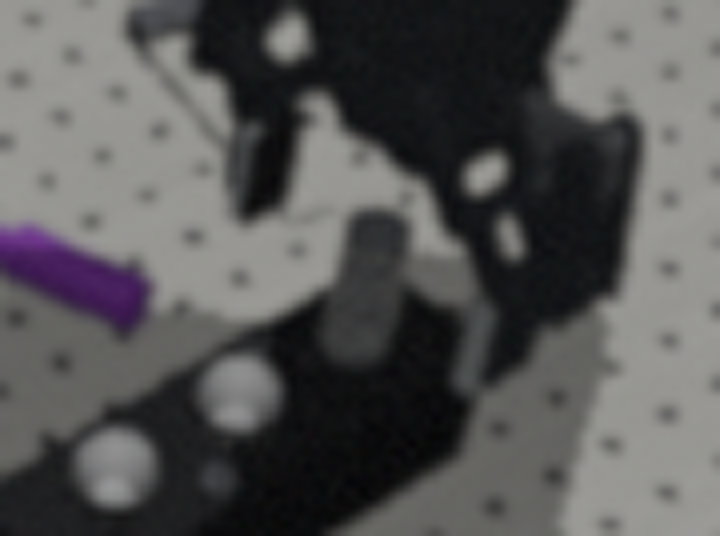

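The punch stands midway between the finger tips (crop (255,215) and (470,390), grip at (365,300)). I close the fingers.

Emit:
step_arm --pt "0 0 0 0 0 0" --pt "0 0 0 0 0 0" --pt "0 0 0 0 0 0" --pt "0 0 0 0 0 0" --pt "0 0 0 0 0 0" --pt "0 0 0 0 0 0" --pt "0 0 0 0 0 0" --pt "0 0 0 0 0 0" --pt "0 0 0 0 0 0" --pt "0 0 0 0 0 0" --jaw -1

```text
clock: 4.2
position: [557.1, 218.5, 60.4]
ee_rot: [0.738, -0.675, 0.0, -0.0]
contact_force: [-1.7, -0.4, 4.5]
gripper_width: 18.6
```

```bash
python3 - <<'E'
from h import *
s=st();print(s['joint_vel'].round(3))
for n in("scene",):
    im,K,T=cam(n); p=proj(K,T,(557,218,80)); big(im,*p,45,8,f"pics/c_{n}.png")
st()
E
```

```text
t4.20 pos [557.06 218.55  60.44] F [-1.65 -0.38  4.48] q [ 7.375e-01 -6.753e-01  1.000e-04 -1.000e-04] w18.6 M [-0.065  0.454 -0.017]
[-0.001 -0.001  0.     0.     0.002  0.   ]
t4.25 pos [557.07 218.55  60.45] F [-1.86  0.25  4.01] q [ 7.375e-01 -6.753e-01  1.000e-04 -1.000e-04] w18.8 M [-0.013  0.486  0.016]
```

View pics/c_scene.png

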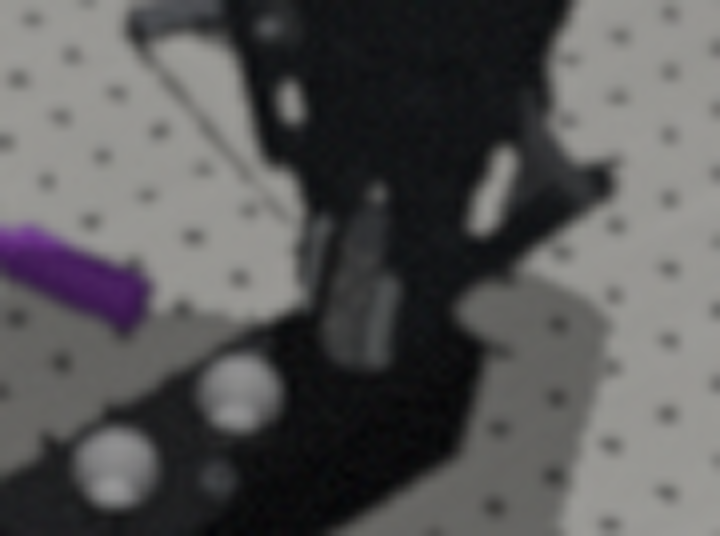

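Gripped. I draw it straight up.

Emit:
step_arm --pt "0 0 0.02 0 0 0" --pt "0 0 0.06 0 0 0" --pt "0 0 0.12 0 0 0" --pt "0 0 0.18 0 0 0" --pt "0 0 0.24 0 0 0" --pt "0 0 0.28 0 0 0" --pt "0 0 0.3 0 0 0" --pt "0 0 0.3 0 0 0"

```text
clock: 4.92
position: [557.7, 218.9, 181.9]
ee_rot: [0.737, -0.675, 0.0, -0.002]
contact_force: [0.1, -0.6, -1.2]
gripper_width: 18.3
```

```bash
python3 - <<'E'
from h import *
s=st()
im,K,T=cam("scene"); p=proj(K,T,(557,218,160)); big(im,*p,45,8,f"pics/d_scene.png"); print(p)
im,K,T=cam("top"); p=proj(K,T,(557,218,130)); big(im,*p,45,8,f"pics/d_top.png")
E
```

```text
t4.92 pos [557.73 218.94 181.86] F [ 0.12 -0.57 -1.2 ] q [ 7.375e-01 -6.754e-01  4.000e-04 -1.800e-03] w18.3 M [-0.01  -0.011  0.008]
[407.95451316 135.80260712]
```

View pics/d_scene.png

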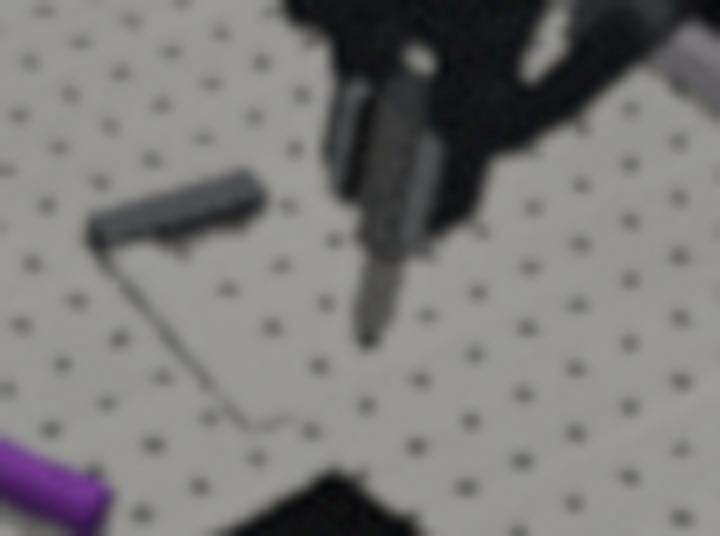

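View pics/d_top.png

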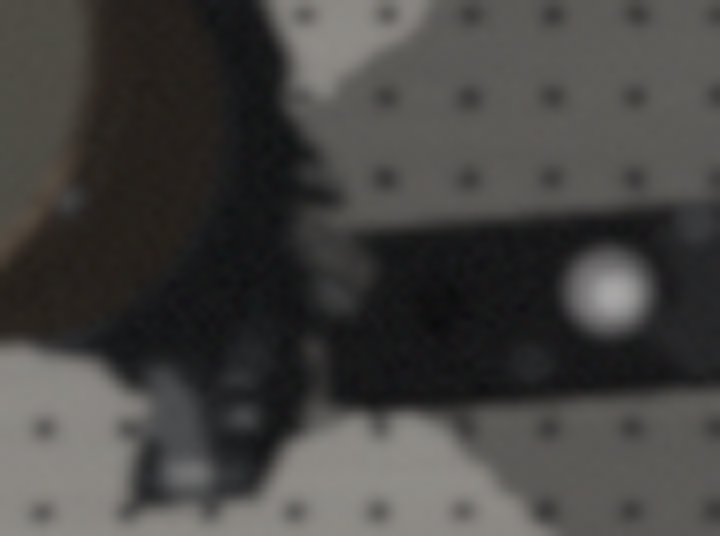

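The punch is held upright, its tip at crop (368,345), with the hole empty below. I carry it over the guide.

Emit:
step_arm --pt "-0.005 -0.05 0 0 0 0" --pt "-0.015 -0.14 0 0 0 0" --pt "-0.025 -0.24 0 0 0 0" --pt "-0.035 -0.34 0 0 0 0" --pt "-0.045 -0.44 0 0 0 0" --pt "-0.056 -0.54 0 0 0 0" --pt "-0.067 -0.64 0 0 0 0" --pt "-0.077 -0.74 0 0 0 0" --pt "-0.087 -0.84 0 0 0 0" --pt "-0.096 -0.92 0 0 0 0" --pt "-0.101 -0.965 0 0 0 0" --pt "-0.103 -0.9825 0 0 0 0"

```text
clock: 6.02
position: [514.0, -176.9, 178.0]
ee_rot: [0.736, -0.677, -0.002, 0.001]
contact_force: [0.5, 0.9, -1.8]
gripper_width: 18.8
```

Emit:
step_arm --pt "0 0 -0.05 0 0 0" --pt "0 0 -0.1 0 0 0" --pt "0 0 -0.14 0 0 0" --pt "0 0 -0.15 0 0 0" --pt "0 0 -0.15 0 0 0" --pt "0 0 -0.15 0 0 0" --pt "0 0 -0.15 0 0 0" --pt "0 0 -0.15 0 0 0"

```text
clock: 6.68
position: [516.6, -174.3, 121.2]
ee_rot: [0.738, -0.675, 0.001, -0.001]
contact_force: [-0.2, 0.5, -1.6]
gripper_width: 18.6
```

```bash
python3 - <<'E'
from h import *
s=st()
im,K,T=cam("scene"); p=proj(K,T,(516,-174,75)).round(); print(p);big(im,*p,32,12,f"pics/e_scene.png"); cv2.imwrite("pics/e_full.png",im)
im,K,T=cam("top"); p=proj(K,T,(516,-174,60)); big(im,*p,45,8,f"pics/e_top.png");cv2.imwrite("pics/e_topfull.png",im)
st()
E
```

```text
t6.68 pos [ 516.64 -174.33  121.18] F [-0.16  0.5  -1.6 ] q [ 7.377e-01 -6.751e-01  9.000e-04 -7.000e-04] w18.6 M [ 0.051 -0.021 -0.003]
[245. 223.]
t6.78 pos [ 516.32 -174.41  120.98] F [-0.06 -0.59 -1.96] q [ 7.376e-01 -6.753e-01  7.000e-04 -6.000e-04] w18.4 M [ 0.014  0.005 -0.002]
```

View pics/e_scene.png

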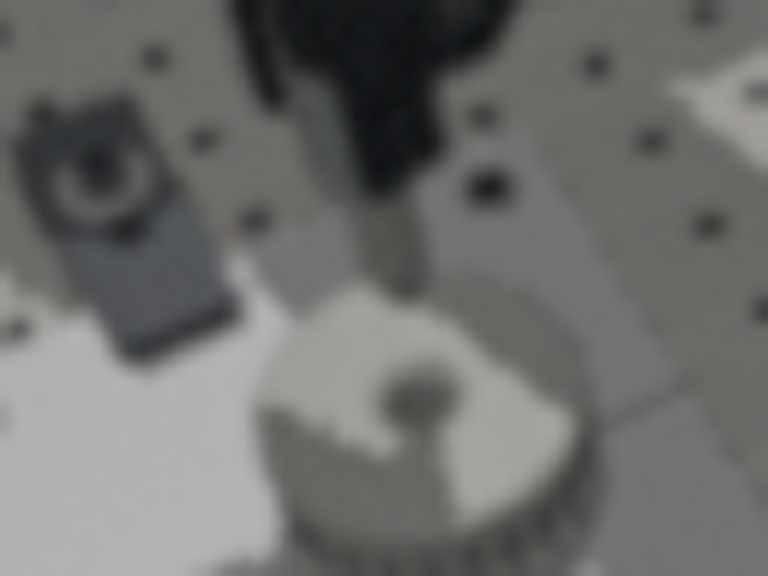

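View pics/e_top.png

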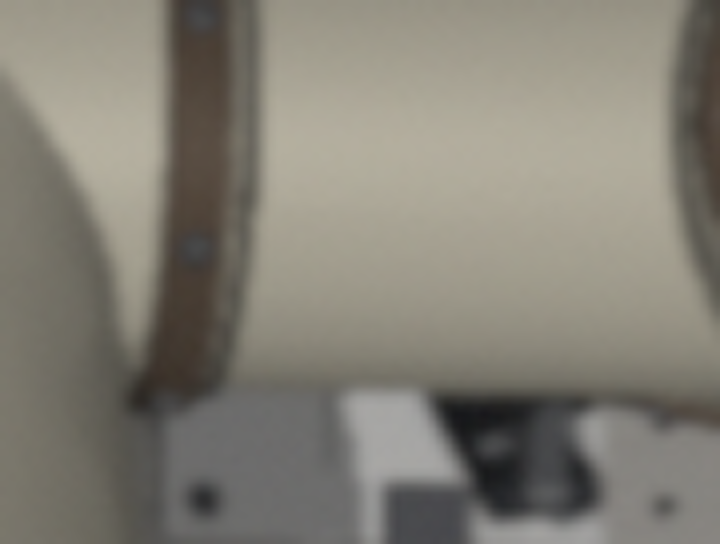

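Top view: the arm hides the guide. Scene crop: the tip is at about (246.3,222.7) and the bore at about (247.5,231.4). I lower closer for a direct comparison.

Emit:
step_arm --pt "0 0 -0.02 0 0 0" --pt "0 0 -0.035 0 0 0" --pt "0 0 -0.045 0 0 0" --pt "0 0 -0.045 0 0 0" --pt "0 0 -0.045 0 0 0" --pt "0 0 -0.045 0 0 0" --pt "0 0 -0.045 0 0 0" --pt "0 0 -0.045 0 0 0"

```text
clock: 7.45
position: [516.0, -174.5, 102.3]
ee_rot: [0.737, -0.675, 0.0, -0.0]
contact_force: [-0.1, 0.1, -1.3]
gripper_width: 18.4
```

```bash
python3 - <<'E'
from h import *
s=st()
acc=0
for i in range(4):
    im,K,T=cam("scene"); acc=acc+im.astype(float)/4
im=acc.clip(0,255).astype(np.uint8); cv2.imwrite("pics/f_full.png",im)
st()
cv2.imwrite("pics/f_scene.png",cv2.resize(im[205:245,225:275],None,fx=15,fy=15,interpolation=cv2.INTER_CUBIC))
P=s['position']
for z in (P[2]-10.5,P[2]-40.5,P[2]-46.5,P[2]-52.5,44): print(z.round(1) if hasattr(z,'round') else z,proj(K,T,(P[0],P[1],z)).round(2))
E
```

```text
t7.45 pos [ 515.99 -174.52  102.31] F [-0.14  0.13 -1.28] q [ 7.375e-01 -6.754e-01  2.000e-04 -1.000e-04] w18.4 M [ 0.005 -0.017 -0.012]
t7.65 pos [ 515.88 -174.49  102.25] F [ 0.48  0.04 -1.71] q [ 7.375e-01 -6.754e-01  1.000e-04 -1.000e-04] w18.8 M [-0.036  0.017 -0.039]
91.8 [243.56 217.8 ]
61.8 [245.84 226.62]
55.8 [246.28 228.33]
49.8 [246.71 230.01]
44 [247.13 231.63]
```

View pics/f_scene.png

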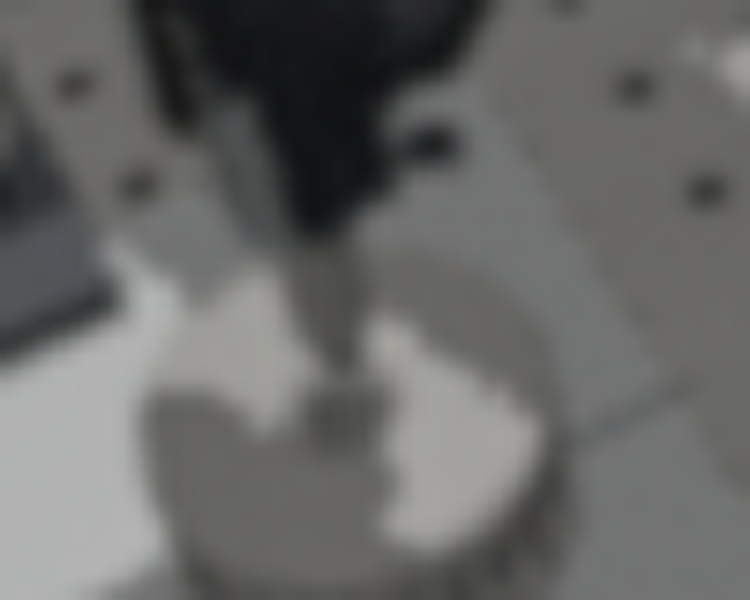

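```bash
python3 - <<'E'
import cv2,numpy as np
im=cv2.imread("pics/f_full.png").astype(float).mean(2)
print('      ',list(range(238,256)))
for r in range(218,236): print(r,im[r,238:256].round().astype(int))
im=cv2.imread("pics/f_full.png")
print(im[225,238:256].tolist())
E
```

```text
[238, 239, 240, 241, 242, 243, 244, 245, 246, 247, 248, 249, 250, 251, 252, 253, 254, 255]
218 [112 101  80  76  75  61  34  20  21  25  36  58  78  97 112 115 115 115]
219 [115 108  92  78  77  68  43  24  24  35  60  91 107 112 114 115 114 115]
220 [115 113 103  86  80  74  57  40  39  51  78 105 113 114 113 114 114 114]
221 [114 114 110 101  93  84  73  63  61  67  82 100 109 109 107 110 111 113]
222 [114 115 116 118 114 100  85  78  77  74  80  93 102 103 102 102 106 108]
223 [114 118 127 136 137 119  92  83  80  77  78  89  99 102 101 101 102 103]
224 [120 130 144 153 152 134  99  83  80  78  76  87 100 102 101 102 101 101]
225 [135 145 154 158 158 143 108  85  81  77  78  93 111 108 104 102 102 102]
226 [152 154 156 158 158 149 120  92  82  78  83 110 134 131 120 105 101 102]
227 [156 156 157 157 158 152 132 103  83  77  86 123 153 156 143 115 104 101]
228 [156 157 157 157 158 157 148 125  94  76  85 122 152 159 153 133 121 109]
229 [155 156 157 157 158 158 152 136 110  84  90 116 139 152 158 156 147 133]
230 [143 148 155 157 158 155 144 127 109  96  97 106 121 141 156 161 160 155]
231 [114 124 141 150 155 151 132 107  89  84  85  89 104 131 153 161 162 160]
232 [ 99 104 114 131 147 140 121  93  76  76  79  83 101 132 155 161 162 161]
233 [ 99 100 103 117 131 120 109  90  76  76  79  86 111 143 160 163 162 161]
234 [101 100 101 105 108 103  99  91  81  80  83  92 120 152 162 163 162 161]
235 [100 101 100 101 101 100  99  95  90  90  93  99 121 148 161 163 162 162]
[[134, 136, 136], [143, 145, 146], [151, 155, 155], [156, 159, 160], [155, 158, 160], [141, 144, 145], [106, 109, 110], [84, 85, 86], [79, 81, 82], [76, 78, 78], [76, 79, 78], [91, 94, 95], [109, 111, 113], [106, 108, 109], [102, 105, 106], [100, 103, 103], [100, 103, 102], [100, 102, 103]]
```

```bash
python3 - <<'E'
from h import *
d=cv2.imread("pics/d_scene.png").astype(float).mean(2)
im0,K,T=cam("scene")
P=np.array([557.73,218.94,181.86])
for z in (P[2]-10.5,P[2]-40.5,P[2]-52): print(z.round(1),proj(K,T,(*P[:2],z)).round(2))
print('d rows')
for Y in range(236,352,8):
    y=(Y+.5)/8-.5+102; row=d[Y,300:460]
    bgL=np.median(row[:25]);bgR=np.median(row[110:150]);lo=np.sort(row)[5]
    m=np.argmin(np.abs(np.arange(160)-70))
    l=next((i for i in range(70,0,-1) if row[i]>(bgL+lo)/2),None);r=next((i for i in range(70,160) if row[i]>(bgR+lo)/2),None)
    f=lambda X:(X+300.5)/8-.5+362
    if l and r: print(round(y,2),round(f(l),2),round(f(r),2),'mid',round((f(l)+f(r))/2,2),'w',round((r-l)/8,2), lo,bgL,bgR)
e=cv2.imread("pics/e_full.png").astype(float).mean(2)
P=np.array([516.64,-174.33,121.18])
for z in (P[2]-10.5,P[2]-40.5,P[2]-52): print(z.round(1),proj(K,T,(*P[:2],z)).round(2))
print(list(range(238,254)))
for r in range(212,226): print(r,e[r,238:254].round().astype(int))
E
```

```text
171.4 [409.41 131.76]
141.4 [407.04 142.33]
129.9 [406.16 146.23]
d rows
131.06 405.81 411.69 mid 408.75 w 5.88 55.333333333333336 152.33333333333334 72.83333333333333
132.06 406.31 412.56 mid 409.44 w 6.25 53.0 153.33333333333334 89.16666666666666
133.06 407.06 412.56 mid 409.81 w 5.5 55.333333333333336 151.66666666666666 103.16666666666667
134.06 407.19 412.19 mid 409.69 w 5.0 60.666666666666664 152.0 122.5
135.06 406.69 412.06 mid 409.38 w 5.38 75.66666666666667 151.33333333333334 149.16666666666669
136.06 406.56 411.94 mid 409.25 w 5.38 78.66666666666667 152.0 151.5
137.06 406.44 411.69 mid 409.06 w 5.25 77.33333333333333 152.33333333333334 151.0
138.06 406.19 411.31 mid 408.75 w 5.12 77.0 150.0 151.33333333333334
139.06 405.94 411.06 mid 408.5 w 5.12 77.33333333333333 146.33333333333334 150.33333333333334
140.06 405.69 410.81 mid 408.25 w 5.12 78.0 147.33333333333334 143.83333333333334
141.06 405.56 410.44 mid 408.0 w 4.88 77.66666666666667 149.33333333333334 136.66666666666669
142.06 405.69 410.06 mid 407.88 w 4.38 75.33333333333333 151.0 146.16666666666669
143.06 405.81 409.31
[... 688 characters left out ...]

216 [104 106 104  97  85  78  74  75  76  89 109 115 113 107  94  88]
217 [107 111 113 106  92  84  82  79  76  84 102 113 115 114 112 112]
218 [114 114 115 109  97  85  83  81  77  80  98 112 114 115 115 116]
219 [114 115 115 111 100  87  82  80  79  79  93 111 116 114 115 115]
220 [115 115 114 113 105  89  83  82  78  76  90 108 114 113 113 114]
221 [115 115 115 114 108  94  86  82  78  76  86 103 109 108 107 110]
222 [114 115 117 120 122 116  99  82  74  74  85  99 102 104 102 102]
223 [114 118 127 137 145 144 125 100  80  81  94 101 103 102 102 102]
224 [120 131 144 153 157 157 149 134 120 118 120 109 104 101 101 101]
225 [136 146 153 158 159 159 157 155 154 153 147 132 122 108 102 101]
```

Edge mids put the punch axis about 0.65 px (1.4 mm) to the right of the bore in the scene view. I correct that, then go down gently watching the force.

Emit:
step_arm --pt "-0.0008 -0.0035 0 0 0 0" --pt "-0.0008 -0.0035 0 0 0 0" --pt "-0.0008 -0.0035 -0.004 0 0 0" --pt "-0.0008 -0.0035 -0.008 0 0 0" --pt "-0.0008 -0.0035 -0.012 0 0 0" --pt "-0.0008 -0.0035 -0.012 0 0 0" --pt "-0.0008 -0.0035 -0.012 0 0 0" --pt "-0.0008 -0.0035 -0.012 0 0 0"

```text
clock: 8.37
position: [515.6, -175.9, 97.3]
ee_rot: [0.738, -0.675, 0.0, 0.0]
contact_force: [-0.4, 0.3, -2.3]
gripper_width: 18.9
```

```bash
cat >> h.py <<'E'
def shot(name,n=4):
    acc=0;F=[]
    for i in range(n):
        im,K,T=cam("scene"); acc=acc+im.astype(float)/n; F.append(arm.read_state()['contact_force'])
    im=acc.clip(0,255).astype(np.uint8)
    print('meanF',np.mean(F,0).round(2)); st()
    cv2.imwrite(f"pics/{name}.png",cv2.resize(im[205:245,225:275],None,fx=15,fy=15,interpolation=cv2.INTER_CUBIC))
    cv2.imwrite(f"pics/{name}_full.png",im)
    return acc.mean(2)
E
python3 - <<'E'
from h import *
a=shot("g1")
for r in range(222,236): print(r,a[r,240:255].round().astype(int))
E
```

```text
meanF [ 0.03 -0.27 -1.58]
t8.57 pos [ 515.58 -175.88   97.38] F [ 0.02 -0.58 -1.07] q [ 7.375e-01 -6.753e-01  1.000e-04 -0.000e+00] w18.5 M [ 0.016  0.004 -0.053]
222 [102  97  91  76  58  43  47  64  84  98 104 103 103 103 107]
223 [125 129 118  92  74  66  67  73  84  99 103 102 101 102 103]
224 [145 152 142 108  85  80  77  76  84 100 104 102 102 102 102]
225 [154 158 149 120  91  83  79  77  87 108 119 109 102 102 102]
226 [157 158 152 130  95  82  80  79  92 125 143 128 108 102 102]
227 [157 158 156 141 102  83  81  78  90 127 154 150 128 110 104]
228 [157 158 158 146 111  87  81  79  89 122 152 158 149 133 122]
229 [158 158 159 151 127  94  77  74  84 114 139 153 159 156 147]
230 [156 157 158 154 136 102  72  64  78 103 122 141 157 162 160]
231 [142 149 152 145 130 101  74  66  76  88 104 132 154 161 162]
232 [114 124 132 124 117  94  75  75  80  84 101 133 156 162 162]
233 [101 104 109 109 106  86  75  78  81  89 114 144 160 163 162]
234 [100 101 101 100  96  84  79  80  86 104 134 155 162 163 162]
235 [101 101 101 101  99  94  90  90  96 116 145 161 163 163 162]
```

View pics/g1.png

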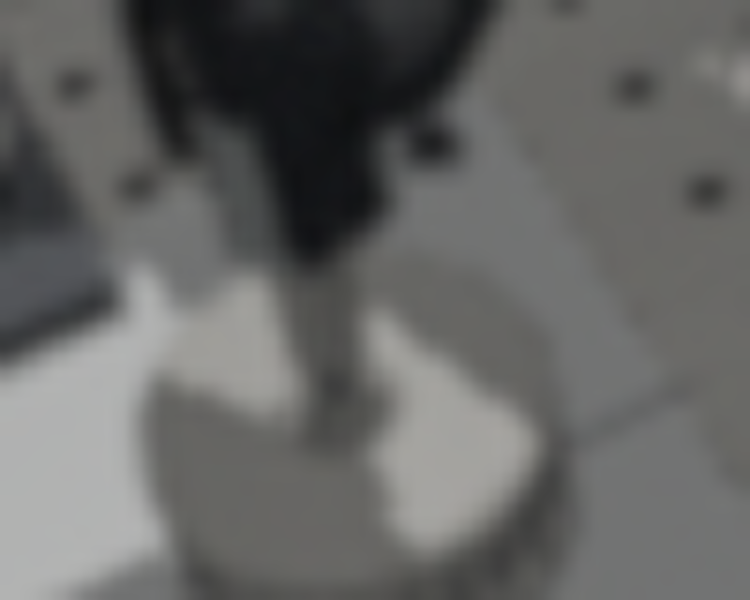

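The tip now aligns with the bore in u: crop (335,385) against bore centre (343,410), with the axis slanting right as it goes down. I go down in gentle steps.

Emit:
step_arm --pt "0 0 -0.002 0 0 0" --pt "0 0 -0.004 0 0 0" --pt "0 0 -0.006 0 0 0" --pt "0 0 -0.008 0 0 0" --pt "0 0 -0.008 0 0 0" --pt "0 0 -0.008 0 0 0"

```text
clock: 9.07
position: [515.5, -175.9, 94.0]
ee_rot: [0.737, -0.675, -0.0, 0.0]
contact_force: [0.7, -0.9, -0.8]
gripper_width: 18.8
```

Emit:
step_arm --pt "0 0 -0.002 0 0 0" --pt "0 0 -0.004 0 0 0" --pt "0 0 -0.006 0 0 0" --pt "0 0 -0.006 0 0 0" --pt "0 0 -0.006 0 0 0"

```text
clock: 9.48
position: [515.4, -175.9, 91.6]
ee_rot: [0.737, -0.675, -0.0, 0.0]
contact_force: [-0.6, -0.2, -2.1]
gripper_width: 18.8
```

Emit:
step_arm --pt "0 0 -0.002 0 0 0" --pt "0 0 -0.004 0 0 0" --pt "0 0 -0.006 0 0 0" --pt "0 0 -0.006 0 0 0" --pt "0 0 -0.006 0 0 0"

```text
clock: 9.9
position: [515.5, -175.9, 89.2]
ee_rot: [0.737, -0.675, -0.0, 0.0]
contact_force: [0.5, -0.2, -1.7]
gripper_width: 18.8
```

```bash
python3 - <<'E'
from h import *
a=shot("g2")
for r in range(224,236): print(r,a[r,240:255].round().astype(int))
E
```

```text
meanF [ 0.04 -0.13 -1.57]
t10.10 pos [ 515.54 -175.93   89.35] F [-0.42 -0.63 -1.29] q [ 7.375e-01 -6.754e-01  1.000e-04 -0.000e+00] w19.0 M [0.051 0.016 0.051]
224 [132 120 100  80  59  41  36  46  65  86  99 102 102 102 102]
225 [152 148 129 101  77  63  61  66  80  98 106 104 102 102 102]
226 [157 157 149 127  93  79  77  77  87 111 126 123 108 102 102]
227 [157 159 157 142 103  84  81  78  85 117 149 149 128 110 104]
228 [156 158 158 146 110  86  82  78  81 112 148 158 149 133 122]
229 [152 158 158 149 119  91  82  80  78  96 130 152 159 156 148]
230 [140 150 156 150 123  92  83  80  77  85 112 141 158 162 160]
231 [114 127 141 139 118  92  82  77  71  77 101 132 153 161 162]
232 [101 105 112 108  95  83  76  68  64  74 100 133 156 162 162]
233 [101 101 100  96  86  76  71  68  69  83 111 144 160 163 163]
234 [100 101 101  99  91  82  78  78  82  93 122 152 163 163 162]
235 [101 101 102 102  99  94  91  91  93 100 121 149 162 164 163]
```

View pics/g2.png

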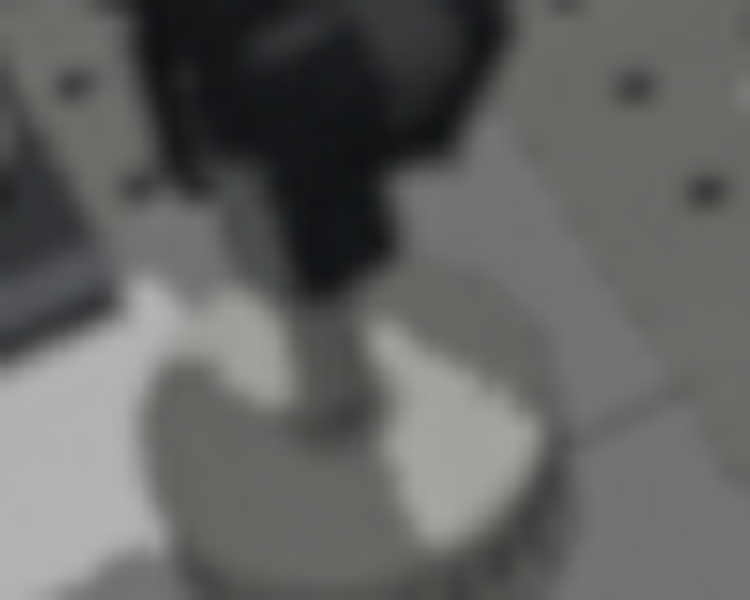

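The point is inside the bore with no contact: the tip is at or below z 43 and the force is unchanged. I continue in small steps to where the shank enters.

Emit:
step_arm --pt "0 0 -0.002 0 0 0" --pt "0 0 -0.004 0 0 0" --pt "0 0 -0.006 0 0 0" --pt "0 0 -0.008 0 0 0" --pt "0 0 -0.008 0 0 0" --pt "0 0 -0.008 0 0 0"

```text
clock: 10.6
position: [515.5, -175.9, 86.0]
ee_rot: [0.737, -0.675, -0.0, 0.0]
contact_force: [0.5, 1.1, -2.0]
gripper_width: 18.7
```

Emit:
step_arm --pt "0 0 -0.001 0 0 0" --pt "0 0 -0.002 0 0 0" --pt "0 0 -0.003 0 0 0" --pt "0 0 -0.003 0 0 0"

```text
clock: 10.93
position: [515.5, -175.9, 84.8]
ee_rot: [0.737, -0.675, -0.0, 0.0]
contact_force: [-0.2, -0.1, -2.7]
gripper_width: 18.7
```

```bash
python3 - <<'E'
from h import *
a=shot("g3")
E
```

```text
meanF [ 0.32 -0.59 -1.91]
t11.13 pos [ 515.52 -175.9    84.93] F [ 0.52 -1.32 -0.76] q [ 0.7375 -0.6753  0.      0.    ] w19.0 M [-0.026  0.036 -0.01 ]
```

View pics/g3.png

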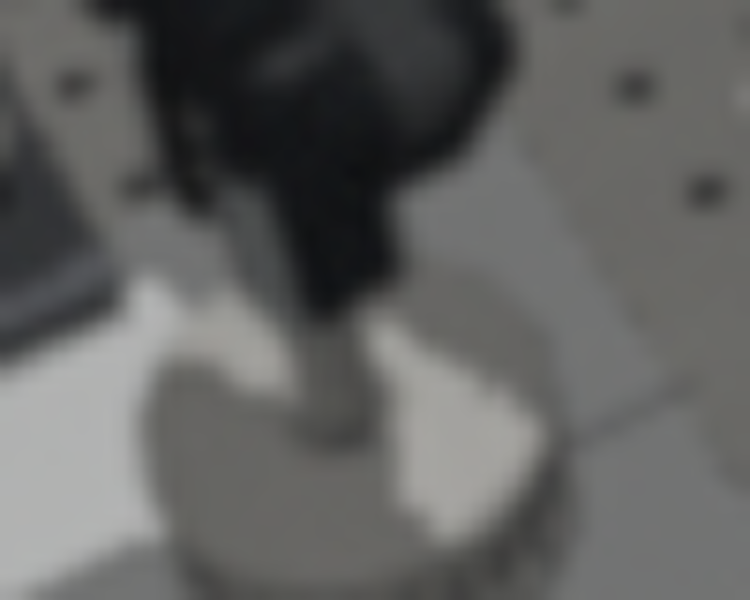

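Emit:
step_arm --pt "0 0 -0.001 0 0 0" --pt "0 0 -0.002 0 0 0" --pt "0 0 -0.002 0 0 0" --pt "0 0 -0.002 0 0 0"

```text
clock: 11.47
position: [515.5, -175.9, 84.1]
ee_rot: [0.737, -0.675, -0.0, 0.0]
contact_force: [0.5, 0.4, -1.8]
gripper_width: 18.3
```

Emit:
step_arm --pt "0 0 -0.001 0 0 0" --pt "0 0 -0.002 0 0 0" --pt "0 0 -0.002 0 0 0" --pt "0 0 -0.002 0 0 0"

```text
clock: 11.8
position: [515.5, -175.9, 83.3]
ee_rot: [0.737, -0.675, -0.0, 0.0]
contact_force: [-0.9, -0.7, -1.2]
gripper_width: 18.9
```

Emit:
step_arm --pt "0 0 -0.001 0 0 0" --pt "0 0 -0.002 0 0 0" --pt "0 0 -0.003 0 0 0" --pt "0 0 -0.003 0 0 0"

```text
clock: 12.13
position: [515.4, -175.9, 82.0]
ee_rot: [0.737, -0.675, -0.0, 0.0]
contact_force: [0.1, 0.1, -1.0]
gripper_width: 18.6
```

Emit:
step_arm --pt "0 0 -0.001 0 0 0" --pt "0 0 -0.002 0 0 0" --pt "0 0 -0.003 0 0 0" --pt "0 0 -0.003 0 0 0"

```text
clock: 12.47
position: [515.4, -175.9, 80.8]
ee_rot: [0.737, -0.675, -0.0, 0.0]
contact_force: [-0.5, 0.7, -1.5]
gripper_width: 18.5
```

Emit:
step_arm --pt "0 0 -0.002 0 0 0" --pt "0 0 -0.004 0 0 0" --pt "0 0 -0.005 0 0 0" --pt "0 0 -0.005 0 0 0"

```text
clock: 12.8
position: [515.4, -175.9, 78.8]
ee_rot: [0.738, -0.675, -0.0, 0.0]
contact_force: [0.3, -0.8, -2.1]
gripper_width: 18.7
```

```bash
python3 - <<'E'
from h import *
a=shot("g4",5)
E
```

```text
meanF [-0.26 -0.51 -1.76]
t13.05 pos [ 515.54 -175.9    78.94] F [ 0.12 -0.88 -1.44] q [ 0.7375 -0.6754  0.     -0.    ] w18.6 M [-0.028 -0.074  0.014]
```

View pics/g4.png

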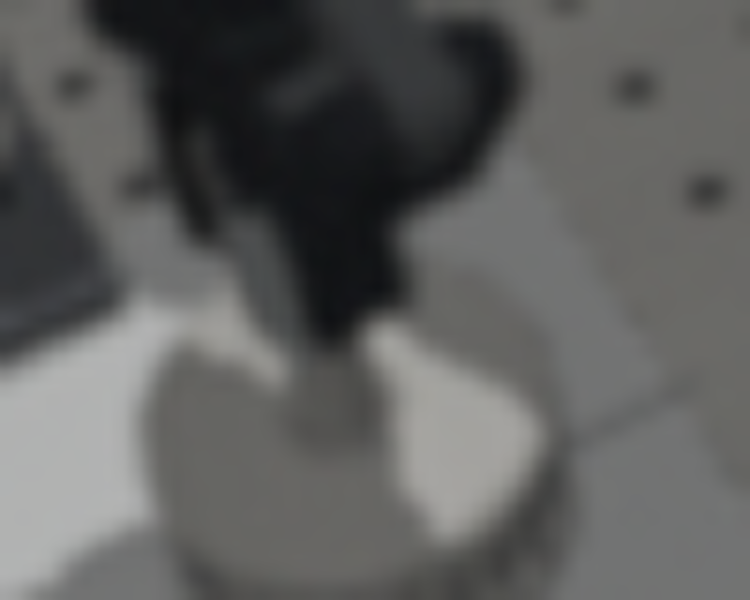

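The shank is in the bore with no side force. I go on down to just above the earliest plate contact (TCP about 64.5).

Emit:
step_arm --pt "0 0 -0.002 0 0 0" --pt "0 0 -0.004 0 0 0" --pt "0 0 -0.006 0 0 0" --pt "0 0 -0.008 0 0 0" --pt "0 0 -0.01 0 0 0" --pt "0 0 -0.01 0 0 0"

```text
clock: 13.55
position: [515.3, -175.9, 74.6]
ee_rot: [0.737, -0.675, -0.0, 0.0]
contact_force: [0.1, -1.5, -2.0]
gripper_width: 18.8
```

Emit:
step_arm --pt "0 0 -0.002 0 0 0" --pt "0 0 -0.004 0 0 0" --pt "0 0 -0.006 0 0 0" --pt "0 0 -0.008 0 0 0" --pt "0 0 -0.01 0 0 0" --pt "0 0 -0.01 0 0 0"

```text
clock: 14.05
position: [515.4, -175.9, 70.7]
ee_rot: [0.737, -0.675, -0.0, 0.0]
contact_force: [0.1, -0.5, -2.4]
gripper_width: 18.6
```

Emit:
step_arm --pt "0 0 -0.002 0 0 0" --pt "0 0 -0.004 0 0 0" --pt "0 0 -0.006 0 0 0" --pt "0 0 -0.008 0 0 0" --pt "0 0 -0.01 0 0 0" --pt "0 0 -0.01 0 0 0"

```text
clock: 14.55
position: [515.4, -175.9, 66.7]
ee_rot: [0.737, -0.675, -0.0, 0.0]
contact_force: [-0.0, -0.3, -1.5]
gripper_width: 18.8
```

```bash
python3 - <<'E'
from h import *
a=shot("g5",4)
E
```

```text
meanF [-0.43 -0.02 -1.99]
t14.75 pos [ 515.53 -175.87   66.93] F [-0.92  0.32 -1.7 ] q [ 0.7375 -0.6753  0.     -0.    ] w18.3 M [0.038 0.01  0.007]
```

Emit:
step_arm --pt "0 0 -0.001 0 0 0" --pt "0 0 -0.002 0 0 0" --pt "0 0 -0.003 0 0 0" --pt "0 0 -0.004 0 0 0"

```text
clock: 15.08
position: [515.5, -175.9, 65.3]
ee_rot: [0.737, -0.675, 0.0, -0.0]
contact_force: [-0.5, 0.5, -2.3]
gripper_width: 18.2
```

Emit:
step_arm --pt "0 0 -0.001 0 0 0" --pt "0 0 -0.002 0 0 0" --pt "0 0 -0.002 0 0 0"

```text
clock: 15.33
position: [515.4, -175.9, 64.4]
ee_rot: [0.737, -0.675, -0.0, 0.0]
contact_force: [-0.2, -0.0, -2.4]
gripper_width: 18.7
```

Emit:
step_arm --pt "0 0 -0.001 0 0 0" --pt "0 0 -0.002 0 0 0" --pt "0 0 -0.002 0 0 0"

```text
clock: 15.58
position: [515.5, -175.9, 63.6]
ee_rot: [0.737, -0.675, -0.0, 0.0]
contact_force: [-1.0, 0.1, -2.4]
gripper_width: 18.4
```

Emit:
step_arm --pt "0 0 -0.0005 0 0 0" --pt "0 0 -0.001 0 0 0" --pt "0 0 -0.001 0 0 0"

```text
clock: 15.83
position: [515.5, -175.9, 63.3]
ee_rot: [0.737, -0.675, -0.0, 0.0]
contact_force: [-0.9, 0.6, -2.0]
gripper_width: 18.6
```

Emit:
step_arm --pt "0 0 -0.0005 0 0 0" --pt "0 0 -0.001 0 0 0" --pt "0 0 -0.001 0 0 0"

```text
clock: 16.08
position: [515.5, -175.9, 62.9]
ee_rot: [0.737, -0.675, -0.0, 0.0]
contact_force: [0.0, 0.6, -2.0]
gripper_width: 18.3
```

Emit:
step_arm --pt "0 0 -0.0005 0 0 0" --pt "0 0 -0.001 0 0 0" --pt "0 0 -0.001 0 0 0"

```text
clock: 16.33
position: [515.5, -175.9, 62.5]
ee_rot: [0.737, -0.675, -0.0, 0.0]
contact_force: [0.4, 0.4, -1.8]
gripper_width: 18.7
```

Emit:
step_arm --pt "0 0 -0.0005 0 0 0" --pt "0 0 -0.001 0 0 0" --pt "0 0 -0.001 0 0 0"

```text
clock: 16.58
position: [515.5, -175.9, 62.1]
ee_rot: [0.737, -0.675, -0.0, 0.0]
contact_force: [-0.0, 0.2, -1.4]
gripper_width: 18.3
```

Emit:
step_arm --pt "0 0 -0.0005 0 0 0" --pt "0 0 -0.001 0 0 0" --pt "0 0 -0.001 0 0 0"

```text
clock: 16.83
position: [515.5, -175.9, 61.7]
ee_rot: [0.737, -0.675, -0.0, 0.0]
contact_force: [0.0, 0.8, -2.6]
gripper_width: 18.6
```

Emit:
step_arm --pt "0 0 -0.0005 0 0 0" --pt "0 0 -0.001 0 0 0" --pt "0 0 -0.001 0 0 0"

```text
clock: 17.08
position: [515.5, -175.9, 61.3]
ee_rot: [0.737, -0.675, -0.0, 0.0]
contact_force: [0.3, -0.4, -2.9]
gripper_width: 18.8
```

Emit:
step_arm --pt "0 0 -0.0005 0 0 0" --pt "0 0 -0.001 0 0 0" --pt "0 0 -0.001 0 0 0"

```text
clock: 17.33
position: [515.5, -175.9, 60.9]
ee_rot: [0.737, -0.675, -0.0, 0.0]
contact_force: [0.0, -0.5, -1.5]
gripper_width: 18.5
```

Emit:
step_arm --pt "0 0 -0.0005 0 0 0" --pt "0 0 -0.001 0 0 0" --pt "0 0 -0.001 0 0 0"

```text
clock: 17.58
position: [515.6, -175.9, 60.6]
ee_rot: [0.738, -0.675, 0.0, -0.0]
contact_force: [0.2, -0.5, -1.3]
gripper_width: 18.6
```

Emit:
step_arm --pt "0 0 -0.0005 0 0 0" --pt "0 0 -0.001 0 0 0" --pt "0 0 -0.001 0 0 0"

```text
clock: 17.83
position: [515.6, -175.9, 60.4]
ee_rot: [0.738, -0.675, 0.0, -0.0]
contact_force: [-0.1, -0.2, 1.2]
gripper_width: 18.6
```

Emit:
step_arm --pt "0 0 -0.0005 0 0 0" --pt "0 0 -0.001 0 0 0" --pt "0 0 -0.001 0 0 0"

```text
clock: 18.08
position: [515.6, -175.9, 60.2]
ee_rot: [0.738, -0.675, 0.0, -0.0]
contact_force: [-1.9, 0.8, 4.2]
gripper_width: 18.5
```

Plate contact found, at about 6 N net of the punch's weight and about 7.5 N per mm. I press on.

Emit:
step_arm --pt "0 0 -0.0005 0 0 0" --pt "0 0 -0.001 0 0 0" --pt "0 0 -0.0015 0 0 0" --pt "0 0 -0.0015 0 0 0" --pt "0 0 -0.0015 0 0 0"

```text
clock: 18.5
position: [515.7, -175.9, 60.0]
ee_rot: [0.738, -0.675, 0.0, -0.0]
contact_force: [-2.4, 1.7, 6.0]
gripper_width: 18.4
```

```bash
python3 - <<'E'
from h import *
a=shot("g6",4)
E
```

```text
meanF [-2.37  1.39  6.67]
t18.70 pos [ 515.69 -175.96   59.97] F [-2.02  0.62  7.16] q [ 7.376e-01 -6.752e-01  3.000e-04 -0.000e+00] w18.8 M [ 0.317  0.779 -0.017]
```

Emit:
step_arm --pt "-0.0005 0.0002 -0.0005 0 0 0" --pt "-0.0005 0.0002 -0.001 0 0 0" --pt "-0.0005 0.0002 -0.0015 0 0 0" --pt "-0.0005 0.0002 -0.002 0 0 0" --pt "-0.0005 0.0002 -0.002 0 0 0"

```text
clock: 19.12
position: [515.7, -176.0, 59.8]
ee_rot: [0.738, -0.675, 0.001, -0.0]
contact_force: [-3.1, 1.2, 9.9]
gripper_width: 18.5
```

```bash
python3 - <<'E'
from h import *
a=shot("g7",3)
E
```

```text
meanF [-3.01  1.17 10.36]
t19.27 pos [ 515.69 -175.99   59.77] F [-3.04  1.75 10.3 ] q [ 7.377e-01 -6.751e-01  6.000e-04 -1.000e-04] w18.3 M [ 0.418  1.018 -0.01 ]
```

Emit:
step_arm --pt "-0.0005 0.0002 -0.0005 0 0 0" --pt "-0.0005 0.0002 -0.001 0 0 0" --pt "-0.0005 0.0002 -0.0015 0 0 0" --pt "-0.0005 0.0002 -0.0015 0 0 0"

```text
clock: 19.6
position: [515.7, -176.0, 59.6]
ee_rot: [0.738, -0.675, 0.001, -0.0]
contact_force: [-3.8, 1.2, 12.8]
gripper_width: 18.7
```

Emit:
step_arm --pt "0 0 0 0 0 0" --pt "0 0 0 0 0 0" --pt "0 0 0 0 0 0" --pt "0 0 0 0 0 0" --pt "0 0 0 0 0 0" --pt "0 0 0 0 0 0"

```text
clock: 20.1
position: [515.7, -176.0, 59.7]
ee_rot: [0.738, -0.675, 0.001, -0.0]
contact_force: [-4.3, 1.7, 12.5]
gripper_width: 18.8
```

```bash
python3 - <<'E'
from h import *
a=shot("g8",4)
E
```

```text
meanF [-3.67  0.97 12.79]
t20.30 pos [ 515.69 -175.99   59.66] F [-3.65  0.71 12.55] q [ 7.378e-01 -6.750e-01  9.000e-04 -2.000e-04] w19.1 M [ 0.416  1.164 -0.022]
```

View pics/g8.png

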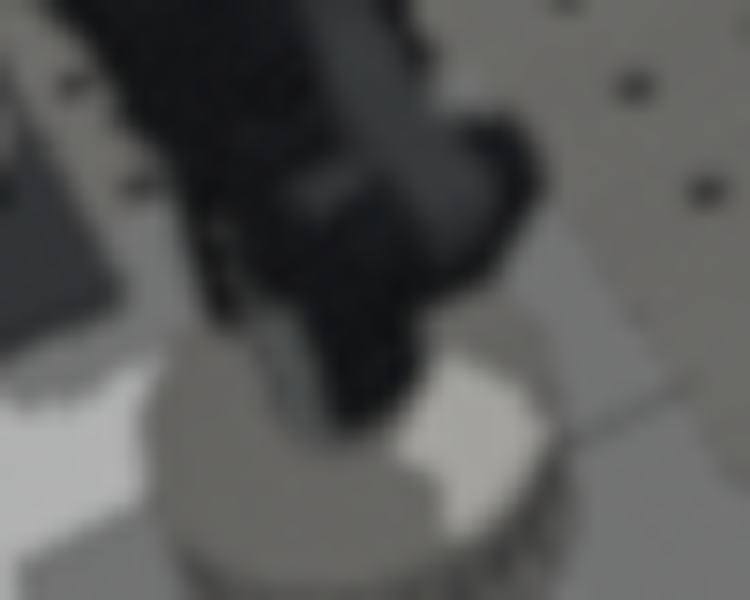

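The press stays steady at about 12.8 N measured (about 14.4 N on the plate, allowing for the 1.6 N weight), and the ring outline is unchanged (left edge still at crop x≈145). I hold a second longer, then draw straight up.

Emit:
step_arm --pt "0 0 0 0 0 0" --pt "0 0 0 0 0 0" --pt "0 0 0 0 0 0" --pt "0 0 0 0 0 0" --pt "0 0 0 0 0 0" --pt "0 0 0 0 0 0" --pt "0 0 0 0 0 0" --pt "0 0 0 0 0 0" --pt "0 0 0 0 0 0" --pt "0 0 0 0 0 0"

```text
clock: 21.13
position: [515.7, -176.0, 59.7]
ee_rot: [0.738, -0.675, 0.001, -0.0]
contact_force: [-4.4, 1.8, 12.5]
gripper_width: 18.4
```

Emit:
step_arm --pt "0.0002 -0.0001 0.001 0 0 0" --pt "0.0005 -0.0002 0.0025 0 0 0" --pt "0.0008 -0.0003 0.004 0 0 0" --pt "0.001 -0.0004 0.006 0 0 0" --pt "0.001 -0.0004 0.008 0 0 0" --pt "0.001 -0.0004 0.008 0 0 0"

```text
clock: 21.63
position: [515.5, -175.9, 60.5]
ee_rot: [0.737, -0.675, -0.0, -0.0]
contact_force: [-0.3, -0.3, 0.5]
gripper_width: 18.9
```

```bash
python3 - <<'E'
from h import *
a=shot("g9",4)
E
```

```text
meanF [ 0.12  0.17 -0.82]
t21.83 pos [ 515.49 -175.85   60.54] F [ 0.06  0.37 -1.13] q [ 7.375e-01 -6.754e-01 -1.000e-04  1.000e-04] w18.4 M [ 0.018 -0.07  -0.012]
```

View pics/g9.png

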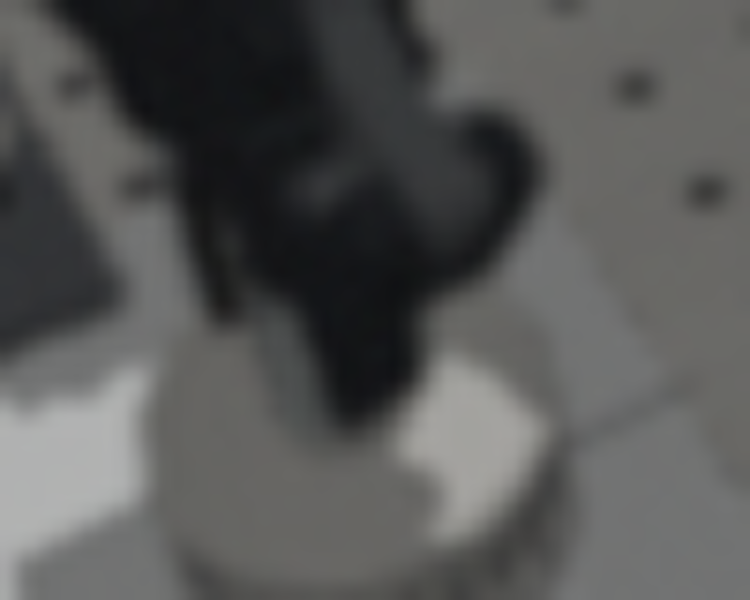

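The force is back to the bare weight and the ring is still in place. I draw straight out.

Emit:
step_arm --pt "0 0 0.003 0 0 0" --pt "0 0 0.008 0 0 0" --pt "0 0 0.013 0 0 0" --pt "0 0 0.018 0 0 0" --pt "0 0 0.023 0 0 0" --pt "0 0 0.028 0 0 0" --pt "0 0 0.033 0 0 0" --pt "0 0 0.038 0 0 0" --pt "0 0 0.043 0 0 0" --pt "0 0 0.048 0 0 0"

```text
clock: 22.67
position: [515.5, -175.9, 80.3]
ee_rot: [0.737, -0.675, 0.0, -0.0]
contact_force: [0.3, -0.9, -1.9]
gripper_width: 18.7
```

Emit:
step_arm --pt "0 0 0.005 0 0 0" --pt "0 0 0.012 0 0 0" --pt "0 0 0.02 0 0 0" --pt "0 0 0.03 0 0 0" --pt "0 0 0.045 0 0 0" --pt "0 0 0.065 0 0 0" --pt "0 0 0.09 0 0 0" --pt "0 0 0.12 0 0 0" --pt "0 0 0.125 0 0 0" --pt "0 0 0.125 0 0 0" --pt "0 0 0.125 0 0 0" --pt "0 0 0.125 0 0 0"

```text
clock: 23.67
position: [515.0, -175.8, 129.6]
ee_rot: [0.737, -0.675, -0.001, 0.0]
contact_force: [-0.1, -0.2, -2.0]
gripper_width: 18.3
```

```bash
python3 - <<'E'
from h import *
a=shot("k1",4)
E
```

```text
meanF [-0.45  0.16 -2.23]
t23.87 pos [ 515.25 -175.86  129.58] F [-0.5  -0.03 -1.84] q [ 7.375e-01 -6.754e-01 -4.000e-04  3.000e-04] w18.7 M [-0.     0.026  0.023]
```

View pics/k1.png

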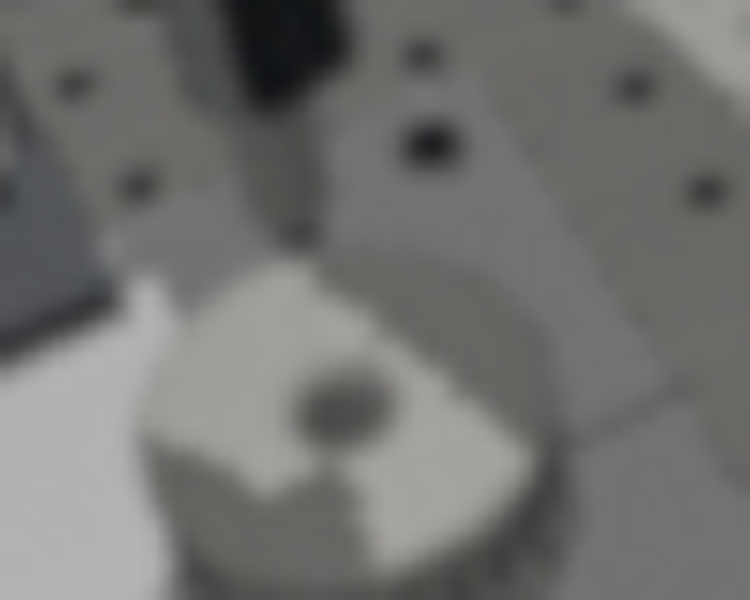

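The bore is at crop (343,410), the same place as before, and the punch is clear. Now back over its hole, first up and then across.

Emit:
step_arm --pt "0 0 0.05 0 0 0" --pt "0 0 0.1 0 0 0" --pt "0 0 0.125 0 0 0"

```text
clock: 24.12
position: [516.6, -176.2, 182.0]
ee_rot: [0.738, -0.675, 0.001, -0.001]
contact_force: [0.2, 0.1, -1.6]
gripper_width: 18.6
```

Emit:
step_arm --pt "0.005 0.05 0 0 0 0" --pt "0.015 0.14 0 0 0 0" --pt "0.025 0.24 0 0 0 0" --pt "0.035 0.34 0 0 0 0" --pt "0.046 0.44 0 0 0 0" --pt "0.056 0.54 0 0 0 0" --pt "0.067 0.64 0 0 0 0" --pt "0.077 0.74 0 0 0 0" --pt "0.087 0.84 0 0 0 0" --pt "0.096 0.92 0 0 0 0" --pt "0.1018 0.97 0 0 0 0" --pt "0.1038 0.986 0 0 0 0"

```text
clock: 25.12
position: [557.1, 221.9, 179.3]
ee_rot: [0.739, -0.674, -0.0, -0.0]
contact_force: [0.2, -0.1, -2.0]
gripper_width: 18.7
```

Emit:
step_arm --pt "0 0 -0.05 0 0 0" --pt "0 0 -0.1 0 0 0" --pt "0 0 -0.13 0 0 0" --pt "0 0 -0.15 0 0 0" --pt "0 0 -0.15 0 0 0" --pt "0 0 -0.15 0 0 0" --pt "0 0 -0.15 0 0 0" --pt "0 0 -0.15 0 0 0"

```text
clock: 25.78
position: [557.7, 218.7, 121.3]
ee_rot: [0.737, -0.675, 0.0, -0.001]
contact_force: [0.2, 0.3, -2.0]
gripper_width: 18.5
```

```bash
python3 - <<'E'
from h import *
s=st()
im,K,T=cam("scene"); p=proj(K,T,(557,218,80)); big(im,*p,45,8,f"pics/m_scene.png")
st()
E
```

```text
t25.78 pos [557.73 218.72 121.31] F [ 0.24  0.29 -2.04] q [ 7.374e-01 -6.754e-01  3.000e-04 -1.100e-03] w18.5 M [ 0.003 -0.079  0.05 ]
t25.83 pos [557.6  218.73 121.25] F [ 0.32 -0.06 -2.28] q [ 7.375e-01 -6.754e-01  3.000e-04 -1.100e-03] w18.4 M [-0.041  0.07  -0.02 ]
```

View pics/m_scene.png

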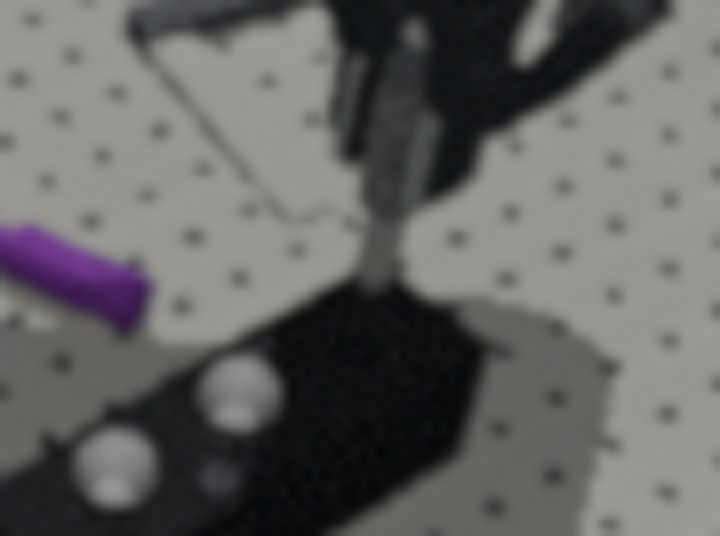

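The punch hangs upright over the end hole, with its tip at crop (373,285) over the stand. I lower it gently at the grasp position.

Emit:
step_arm --pt "0 0 -0.01 0 0 0" --pt "0 0 -0.02 0 0 0" --pt "0 0 -0.03 0 0 0" --pt "0 0 -0.04 0 0 0" --pt "0 0 -0.047 0 0 0" --pt "0 0 -0.05 0 0 0" --pt "0 0 -0.05 0 0 0" --pt "0 0 -0.05 0 0 0"

```text
clock: 26.5
position: [557.1, 218.5, 100.0]
ee_rot: [0.738, -0.675, 0.0, 0.0]
contact_force: [-0.0, -0.5, -1.3]
gripper_width: 18.9
```

Emit:
step_arm --pt "0 0 -0.005 0 0 0" --pt "0 0 -0.01 0 0 0" --pt "0 0 -0.015 0 0 0" --pt "0 0 -0.02 0 0 0" --pt "0 0 -0.025 0 0 0" --pt "0 0 -0.025 0 0 0"

```text
clock: 27.0
position: [556.7, 218.3, 89.5]
ee_rot: [0.737, -0.675, -0.0, 0.001]
contact_force: [0.4, -0.5, -1.4]
gripper_width: 18.9
```

Emit:
step_arm --pt "0 0 -0.006 0 0 0" --pt "0 0 -0.012 0 0 0" --pt "0 0 -0.018 0 0 0" --pt "0 0 -0.024 0 0 0" --pt "0 0 -0.03 0 0 0" --pt "0 0 -0.03 0 0 0"

```text
clock: 27.5
position: [556.7, 218.3, 77.4]
ee_rot: [0.737, -0.675, -0.0, 0.001]
contact_force: [-0.9, -0.1, -1.5]
gripper_width: 18.8
```

Emit:
step_arm --pt "0 0 -0.006 0 0 0" --pt "0 0 -0.012 0 0 0" --pt "0 0 -0.018 0 0 0" --pt "0 0 -0.024 0 0 0" --pt "0 0 -0.03 0 0 0" --pt "0 0 -0.03 0 0 0"

```text
clock: 28.0
position: [556.7, 218.3, 65.4]
ee_rot: [0.737, -0.675, -0.0, 0.001]
contact_force: [1.0, 0.1, -2.8]
gripper_width: 18.5
```

Emit:
step_arm --pt "0 0 -0.004 0 0 0" --pt "0 0 -0.008 0 0 0" --pt "0 0 -0.012 0 0 0" --pt "0 0 -0.012 0 0 0" --pt "0 0 -0.012 0 0 0"

```text
clock: 28.42
position: [557.0, 218.5, 61.2]
ee_rot: [0.737, -0.675, -0.0, 0.0]
contact_force: [0.1, -0.5, -2.3]
gripper_width: 18.6
```

Emit:
step_arm --pt "0 0 -0.001 0 0 0" --pt "0 0 -0.0015 0 0 0" --pt "0 0 -0.0015 0 0 0"

```text
clock: 28.67
position: [557.0, 218.5, 60.7]
ee_rot: [0.737, -0.675, 0.0, -0.0]
contact_force: [0.3, 0.7, -1.7]
gripper_width: 19.2
```

```bash
python3 - <<'E'
from h import *
s=st()
im,K,T=cam("scene"); p=proj(K,T,(557,218,80)); big(im,*p,45,8,f"pics/n_scene.png")
st()
E
```

```text
t28.67 pos [557.05 218.51  60.73] F [ 0.31  0.68 -1.68] q [ 0.7375 -0.6754  0.     -0.    ] w19.2 M [-0.067 -0.046  0.009]
t28.72 pos [557.05 218.53  60.77] F [-0.88 -0.12 -1.47] q [ 7.375e-01 -6.754e-01  0.000e+00 -1.000e-04] w18.5 M [-0.041  0.011 -0.023]
```

View pics/n_scene.png

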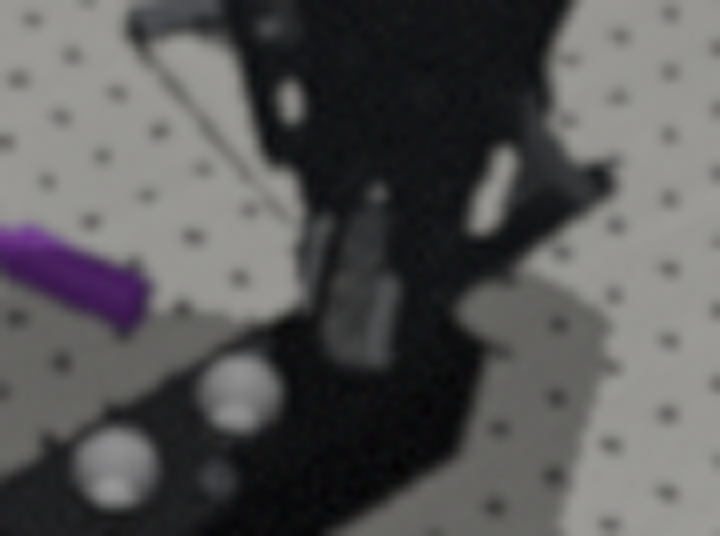

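It matches the grasp picture. I release and rise straight up.

Emit:
step_arm --pt "0 0 -0.0005 0 0 0" --pt "0 0 -0.0005 0 0 0" --pt "0 0 -0.0005 0 0 0" --pt "0 0 -0.0005 0 0 0" --pt "0 0 -0.0005 0 0 0" --pt "0 0 -0.0005 0 0 0" --pt "0 0 -0.0005 0 0 0" --pt "0 0 -0.0005 0 0 0" --pt "0 0 -0.0005 0 0 0" --pt "0 0 -0.0005 0 0 0" --jaw 1

```text
clock: 29.55
position: [557.0, 218.5, 60.5]
ee_rot: [0.737, -0.675, -0.0, 0.0]
contact_force: [0.5, -0.1, -0.7]
gripper_width: 85.4
```

Emit:
step_arm --pt "0 0 0.03 0 0 0" --pt "0 0 0.08 0 0 0" --pt "0 0 0.15 0 0 0" --pt "0 0 0.22 0 0 0" --pt "0 0 0.3 0 0 0" --pt "0 0 0.35 0 0 0" --pt "0 0 0.35 0 0 0" --pt "0 0 0.35 0 0 0"

```text
clock: 30.22
position: [557.4, 218.9, 202.0]
ee_rot: [0.737, -0.675, 0.0, -0.002]
contact_force: [0.2, 0.8, -0.4]
gripper_width: 85.3
```

```bash
python3 - <<'E'
from h import *
s=st()
im,K,T=cam("scene"); p=proj(K,T,(557,218,80)); big(im,*p,45,8,f"pics/o_scene.png"); cv2.imwrite("pics/o_full.png",im)
im,K,T=cam("top"); cv2.imwrite("pics/o_top.png",im)
st()
# bore compare with start
for n,f,(bu,bv) in (("top","o_top",(394,209.2)),("scene","o_full",(247.5,231.7)),("top","top0",(394,209.2)),("scene","scene0",(247.5,231.7))):
    g=cv2.imread(f"pics/{f}.png").mean(2).astype(np.float32);x0,y0=int(bu)-7,int(bv)-7
    p=cv2.resize(g[y0:y0+15,x0:x0+15],None,fx=10,fy=10,interpolation=cv2.INTER_CUBIC);m=(p<np.median(p)-.35*(np.median(p)-p.min())).astype(np.uint8)
    c=max(cv2.findContours(m,cv2.RETR_EXTERNAL,cv2.CHAIN_APPROX_NONE)[0],key=cv2.contourArea);e=cv2.fitEllipse(cv2.convexHull(c))
    print(f,(np.array(e[0])+.5)/10-.5+[x0,y0])
E
```

```text
t30.22 pos [557.37 218.88 201.95] F [ 0.19  0.76 -0.43] q [ 7.374e-01 -6.754e-01  2.000e-04 -1.600e-03] w85.3 M [ 0.004  0.102 -0.004]
t30.32 pos [556.26 218.17 199.37] F [-0.49  0.26 -0.93] q [ 7.374e-01 -6.755e-01 -5.000e-04  1.000e-03] w85.8 M [-0.003  0.017 -0.063]
o_top [393.98108902 209.22260666]
o_full [247.4215126  231.83923035]
top0 [393.97825012 209.23199005]
scene0 [247.40882645 231.83798752]
```

View pics/o_scene.png

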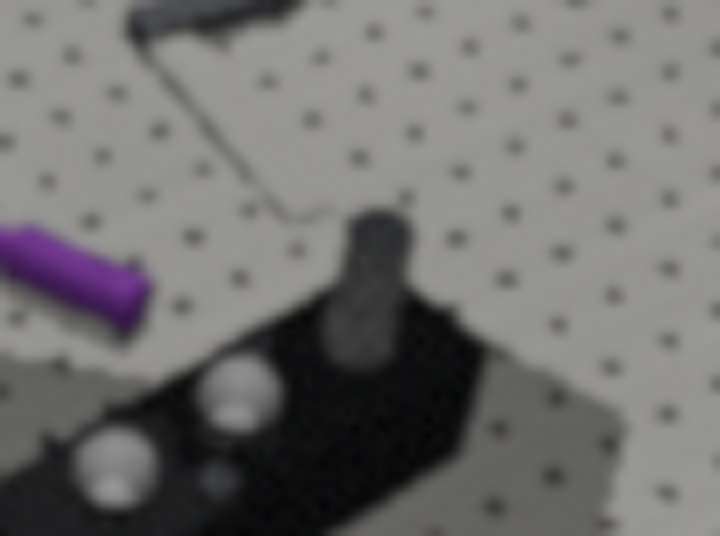

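View pics/o_full.png

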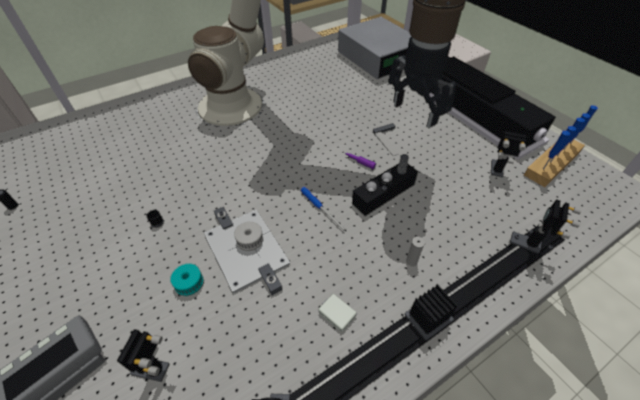

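The punch stands back in its hole on its shoulder (scene crop, grip from (380,215) down to (355,365), as before the grasp). The bore centre is unchanged to about 0.01 px in both views, and the other objects are in place. I let the arm settle and hand in.

Emit:
step_arm --pt "0 0 0 0 0 0" --pt "0 0 0 0 0 0" --pt "0 0 0 0 0 0" --pt "0 0 0 0 0 0" --pt "0 0 0 0 0 0" --pt "0 0 0 0 0 0"

```text
clock: 30.82
position: [557.0, 218.5, 200.3]
ee_rot: [0.737, -0.675, -0.0, 0.0]
contact_force: [0.5, -0.5, 0.5]
gripper_width: 85.2
```

```bash
python3 - <<'E'
from h import *
st(); print(arm.job_done())
E
```

```text
t30.82 pos [557.01 218.48 200.3 ] F [ 0.55 -0.54  0.52] q [ 7.375e-01 -6.754e-01 -0.000e+00  2.000e-04] w85.2 M [-0.038 -0.016 -0.015]
the job is handed in; nothing more can be done
None
```

I took the punch from the stand, lowered it through the guide's bore without it catching, and pressed it on the plate. I then drew it straight out, put it back in its hole, and handed the job in at 30.8 s; no verdict was reported.

- **Press:** the plate force was about 14 N, held for about 1.5 s. This is 12.5–12.8 N measured plus about 1.7 N for the punch's weight.
- **Guide:** in the last pictures its bore centre was about 0.01 px from its starting place in both cameras. I did not measure its offset from the scribed cross itself.
- **Punch:** it stands on its shoulder in its hole as it did before the grasp, released, with the arm clear above it. The other objects looked untouched.
- **Disagreements:**
  - The two cameras differed by about 2 mm on the bore, within their calibration.
  - The arm hid the guide from the top camera during insertion, so I aligned the punch from the scene camera and watched the forces.
  - A sideways force of about 4 N built up while pressing. I took it to be friction at the tip, because it went away on lift-off and the ring had not moved.

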